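# Unlock the parts drawer with its key

## Task

Take the key with the square bow from the key rack, push it fully home in the lock on top of the small grey drawer cabinet, turn it clockwise as far as it goes to draw the bolt, then pull the drawer fully open. Leave the key in the lock in its turned position, leave the round-bowed key in the rack, and do not shove or knock over the things standing around.

Things in the scene. Friction and masses are not known exactly. Their poses are not given: they have to be found in the camera images.
- key_bow (a point): Centre of the bow of the key to use (plain steel, 101 mm long, 80 g, upright in a fork of the rack): a flat RECTANGULAR plate 40 mm wide (key x), 10 mm thick (key y), 50 mm high; grip across the thickness. z up; half a turn gives the same key. Collar 30 mm across, its underside 31 mm below this point, lies on the prongs; lift straight up, the bit passes between them (14 mm gap).
- key_tip (a point): End of the same key, on its axis, 76 mm below the bow centre; axes as the bow's. Under the collar runs a shank 8 mm across; its flat double bit, 28 mm wide (key x) and 8 mm thick (key y), reaches from this point to 30 mm above it. Its last 4 mm taper to 20 x 4 mm.
- spare_key_bow (a point): Bow centre of the other key, not to be used: plain steel, ROUND disc bow 50 mm across and 10 mm thick, bit 40 mm wide (does not fit the lock). It hangs in the other fork, 110 mm beside the first; either key may hang in either fork.
- lock (a point): Centre of the keyhole, on the top face of the lock plate (steel, 60 mm square, 124 mm above table) on the grey cabinet (180x180x120 mm). x from drawer front to cabinet back, z up. Keyhole: slot 31 mm along x, 11 mm along y, 12 mm deep. Fully home, the key's collar rests on the plate (bow centre 31 mm above this point, tip 45 mm below) and the bit has passed the plate by 3 mm: only then can it turn.
- barrel (a joint): Lock barrel under the plate, turned by the key's bit: 0 locked (slot along lock x), grows clockwise seen from above, stops at 1.35 rad (77 degrees). The key has up to 0.15 rad of play in it. It draws the hidden bolt that holds the drawer, free beyond about 1.1 rad. Light friction (0.06 N m); stays where left.
- drawer_pull (a point): Grip point of the drawer's pull: an upright steel fin on the middle of the drawer front, 10 mm thick (y), 44 mm deep (x), from 62 to 106 mm above the table; this point is 86 mm above the table, 93 mm in front of the keyhole when shut. Axes as the lock's. Grip across its thickness from above; the drawer opens along -x of these axes.
- drawer (a joint): Drawer opening in m: 0 shut, 0.09 fully open (stop). Held by the bolt until the lock is turned; then it slides with about 1.5 N friction. A machine grip lies loose in it.
- rack: Dark steel key rack, 90 x 190 mm base, 70 mm high; origin at the centre of its underside; its forks lie 55 mm to either side (along its y), open to its -x.
- amber_bottle: Bystander: small dark dropper bottle, 29 mm across, 86 mm high, between rack and cabinet; origin under its base.
- orange_bottle: Bystander: small white dropper bottle, 29 mm across, 96 mm high, right of the cabinet; origin under its base.
- tape_roll: Bystander: roll of blue tape, 66 mm across, 16 mm high, behind the amber bottle; origin under it.
- jar_balm: Bystander: screw-lid jar, 59 mm across, 50 mm high, at the back; origin under its base.
Not all that is in view belongs to the job. Leave any green look-alike of the part that bears key_bow alone.

How it is judged:
On the way, in this order (a step that is already met when the one before it is completed fails the run):
1. the square-bowed key is pushed fully home in the lock, not yet turned (z of key_tip in the frame of lock below -0.0415 m and horizontal distance between key_tip and lock below 0.006 m and value of joint barrel below 0.5 rad), for 0.1 s.
2. the key has turned the barrel and drawn the bolt, the drawer still shut (value of joint barrel above 1.15 rad and z of key_tip in the frame of lock below -0.04 m and value of joint drawer below 0.01 m), for 0.1 s.
3. the drawer is pulled open (value of joint drawer above 0.075 m), for 0.2 s.
At the end, for the whole second after the job is handed in: The drawer stands open by more than 75 of its 90 mm and at rest; the square-bowed key stands in the lock, its tip at least 40 mm below the top of the lock plate and within 8 mm of the keyhole's axis, with the barrel turned past 1.15 rad; the round-bowed key still hangs in the rack (value of joint drawer above 0.075 m and velocity of joint drawer below 0.01 m/s and value of joint barrel above 1.15 rad and z of key_tip in the frame of lock below -0.04 m and horizontal distance between key_tip and lock below 0.008 m and distance between spare_key_bow and rack below 0.13 m and height (world z) of spare_key_bow above 0.09 m); the robot touches nothing.
It fails at once if a bystander is knocked over or shoved more than 40 mm (distance of any of amber_bottle, orange_bottle, tape_roll, jar_balm from where it was at the start of the episode above 0.04 m or angle between any of amber_bottle, orange_bottle's own z axis and vertical above 0.6 rad).
It fails at once if the round-bowed key is taken out of the rack (distance of spare_key_bow from where it was at the start of the episode above 0.04 m).
It also fails if it takes over 64 s, if anything falls off the work surface, if the arm or the gripper's body presses on something with over 40 N, if the wrist force passes 120 N, or if a joint passes its speed limit or range.

## Robot

A 7-joint arm with a two-finger parallel gripper is mounted at the origin on a cart in front of the work surface, level with it; the furniture and walls round the work are solid. World frame = base frame: x ahead of the robot, y to its left, z up, the work surface at z = 0. Lengths are in m, angles in rad, forces in N, time in s.
With the tool pointing down it reaches from about 0.4 to 0.875 m from the base axis. Payload 19.3 kg.
Tool frame: the origin (TCP) lies at the very end of the fingers, on their centre line; the grasp point (between the pads) lies 19 mm behind it; z points along the fingers, y is the direction in which the jaws open and shut (so a half turn about z gives the same grasp; the last joint's range is limited). The gripper opens to 85 mm and grips with 20 to 120 N. Pads are 22 mm wide; open, the fingers measure 114 mm over their backs; the gripper's body (76 mm by 85 mm) begins 54 mm behind the grasp point. The pads swing forward as they close: fully open they stand 13 mm farther back than shut.
Start: joints at [-1.336, 0.521, -0.036, 1.599, 0.021, 1.021, -0.113], TCP at [0.188, 0.596, 0.196] pointing down, gripper open.
Joint ranges: [-2.91, 2.91], [-0.3, 2.13], [-1.5, 1.42], [0.17, 2.43], [-1.26, 4.41], [0.16, 1.93], [-2.52, 2.52]. Speed limits (rad/s): [1.89, 1.89, 2.39, 2.39, 3.01, 3.01, 3.01].

## Interface

Orientations are given as [roll, pitch, yaw] about the fixed x, y, z axes, in that order (R = Rz(yaw) Ry(pitch) Rx(roll)).
In Python, from workcell import read_state, snapshot, sign_off, outline_of gives the robot as it stands. The module is installed in compiled form; this text tells all that it offers.
- The arm moves only by the shell command python3 -m pendant 'ROWS' [OPENING]. ROWS is JSON, a list of rows, each a list of 6 numbers: the shift along the tool's x, y, z in cm, then the turn, a rotation vector about the tool's x, y, z in rad. In form: [[x, y, z, ax, ay, az], ...]. A call has 1 to 20 rows; each row is the pose to reach, as a shift and turn from the pose commanded when the call began, along the tool's axes at that moment; what a row does not reach only later rows make up. A row lasts 1/10 s, in which the tool goes at most 50 mm and 8.59 degrees, less where a joint would pass 70% of its speed; a pose out of reach is approached as far as the arm can. A call with a gripper value outside its range is refused whole. OPENING is the opening, from 0 (shut) to 1 (fully open), set as the call begins (- or left out, the last holds). The fingers move at their own pace and stop on an object; the grip force is fixed at half the most. Time passes only in rows, so rows that repeat a pose let the fingers close. It gives the time, the measured TCP pose, the force and the opening at its end, in the units of the state.
- read_state(): the state, without advancing time (a new reading comes with each control period).
- snapshot(name): name is "scene" or "side" or "wrist"; returns a dict with "color" (420x560x3 uint8, red, green, blue), "mtx" (3x3 intrinsics, pixels), "R" (3x3) and "t" (3): a world point X has camera coordinates R X + t. Camera axes: x right, y down, z forward; pixel columns grow to the right and rows downward; lengths in m; the calibration is good to about 2 mm. A picture is of the moment at which its call begins. There is no depth.
- sign_off(): hands the job in, once; it reports no verdict.
Trained networks look in a picture, given as the dict that the camera call returned (one of the last four; its "shot" number tells which), for a name from the list of things; names that differ only in an ending like _2 or _b are one class to them, and where a whole thing is asked for, a point or a joint stands for the part that bears it (a point fixed in the world has none). Each returns a list of dicts, best first, with "conf" (0 to 1); they miss things now and then, are a little off and sometimes report something else, mostly with a low value. They report only what shows in the picture. A call takes as long as a camera call. They do not tell look-alikes from the thing itself.
- outline_of(picture, target): "pixels" (420x560 bool, what is visible of it) and "location" ([column, row] in pixels, amid what is visible of it).
The state is a dict: "time": time; "joints": joint angles; "qd": joint speeds; "joint_efforts": joint torques, N m; "tcp_pos": TCP position; "orientation": TCP orientation; "ft_force": force on the tool from outside, world axes, zero at the start; "moment": the same for the moment, N m; "gripper_width": finger opening in m.
Only numpy, scipy, OpenCV 4.12 (cv2) and the standard library are available. Lean on these libraries where they do the work, as an engineer would, in place of code of your own. Each camera call takes 0.05 s, during which the arm holds its last target.

## Working session

There is one attempt and no reset: what is moved stays moved. The work goes in short steps, Python scripts to look and compute and a shell command to move; the robot and the scene stay as the last step left them, time stands still between calls to the robot, and variables do not carry over. Pictures are saved under pics/ and viewed, and the job is handed in when it is done.

```bash
mkdir -p pics; ls; cat > h.py <<'E'
import numpy as np, cv2
from workcell import read_state, snapshot, sign_off, outline_of
def save(p,name,crop=None,scale=1):
    im=cv2.cvtColor(p["color"],cv2.COLOR_RGB2BGR)
    if crop: x0,y0,x1,y1=crop; im=im[y0:y1,x0:x1]
    if scale!=1: im=cv2.resize(im,None,fx=scale,fy=scale,interpolation=cv2.INTER_CUBIC)
    cv2.imwrite("pics/"+name,im)
def ray(p,uv):
    d=np.linalg.inv(p["mtx"])@np.array([uv[0],uv[1],1.0]); R=np.array(p["R"]);t=np.array(p["t"])
    return -R.T@t, R.T@d
def onz(p,uv,z):
    c,d=ray(p,uv); return c+d*(z-c[2])/d[2]
def proj(p,X):
    q=np.array(p["mtx"])@(np.array(p["R"])@np.array(X)+np.array(p["t"])); return q[:2]/q[2]
def tri(obs):
    A=np.zeros((3,3));b=np.zeros(3)
    for p,uv in obs:
        c,d=ray(p,uv); d=d/np.linalg.norm(d); M=np.eye(3)-np.outer(d,d); A+=M;b+=M@c
    return np.linalg.solve(A,b)
E
python3 - <<'E'
from h import *
s=read_state(); print({k:np.round(v,3) for k,v in s.items()})
for n in ("scene","side","wrist"):
    p=snapshot(n); save(p,n+"0.png"); R=np.array(p["R"]);print(n,np.round(-R.T@p["t"],3),np.round(R,2).tolist(),p["mtx"][0])
    for k in ("key_bow","spare_key_bow","lock","drawer_pull","rack","amber_bottle","orange_bottle","tape_roll","jar_balm"):
        try:
            print(k,[(round(r["conf"],2),np.round(r["location"],1).tolist(),int(r["pixels"].sum())) for r in outline_of(p,k)])
        except Exception as e: print(k,e)
E
```

```text
pics
{'time': np.float64(0.0), 'joints': array([-1.336,  0.522, -0.036,  1.6  ,  0.021,  1.021, -0.113]), 'qd': array([ 0.001, -0.002, -0.002,  0.001, -0.001, -0.   , -0.001]), 'joint_efforts': array([-1.000e-03, -9.271e+01,  1.980e+00, -3.699e+01,  1.800e-02,
        9.000e-03,  0.000e+00]), 'tcp_pos': array([0.187, 0.596, 0.196]), 'orientation': array([-3.14 ,  0.   ,  2.837]), 'ft_force': array([-0.514, -0.281,  0.059]), 'moment': array([ 0.004, -0.007, -0.029]), 'gripper_width': np.float64(0.085)}
scene [-0.273 -0.595  0.821] [[0.51, -0.86, -0.02], [-0.48, -0.27, -0.83], [0.71, 0.44, -0.55]] [381.77005164   0.         284.73912268]
key_bow [(0.63, [161.0, 213.9], 201), (0.48, [180.1, 213.7], 240)]
spare_key_bow [(0.69, [206.8, 227.8], 225)]
lock [(0.74, [325.7, 223.7], 3815)]
drawer_pull [(0.77, [310.3, 237.5], 1165)]
rack [(0.59, [195.3, 236.9], 1330)]
amber_bottle []
orange_bottle [(0.56, [364.7, 294.7], 253)]
tape_roll []
jar_balm [(0.72, [284.6, 195.1], 245)]
side [0.689 0.768 0.948] [[-1.0, 0.09, -0.0], [0.07, 0.73, -0.68], [-0.06, -0.68, -0.73]] [420.35359956   0.         284.0402504 ]
key_bow [(0.69, [381.8, 337.5], 288), (0.6, [369.4, 294.3], 361)]
spare_key_bow [(0.69, [362.7, 254.1], 354)]
lock [(0.79, [265.6, 181.9], 4568), (0.2, [276.0, 260.1], 391)]
drawer_pull [(0.69, [292.3, 183.6], 552)]
rack [(0.79, [359.1, 294.7], 1948)]
amber_bottle [(0.6, [301.7, 247.3], 184)]
orange_bottle [(0.63, [321.2, 137.7], 147), (0.5, [274.1, 261.0], 370), (0.48, [373.4, 293.3], 238)]
tape_roll [(0.65, [281.1, 264.0], 358)]
jar_balm [(0.63, [218.3, 258.2], 521)]
wrist [0.116 0.619 0.374] [[0.3, 0.95, 0.0], [0.91, -0.29, 0.3], [0.29, -0.09, -0.95]] [374.49038283   0.         277.44889202]
key_bow []
spare_key_bow []
lock []
drawer_pull []
rack []
amber_bottle []
orange_bottle []
tape_roll []
jar_balm []
```

View pics/scene0.png

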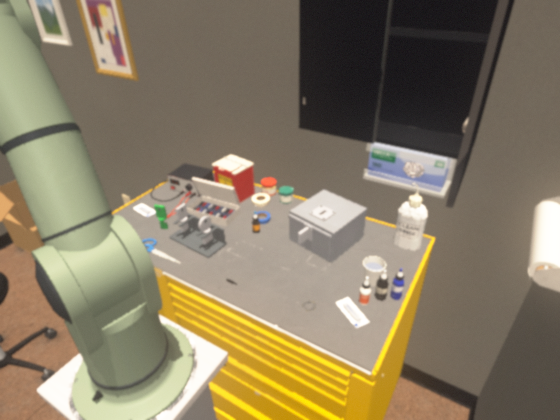

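View pics/side0.png

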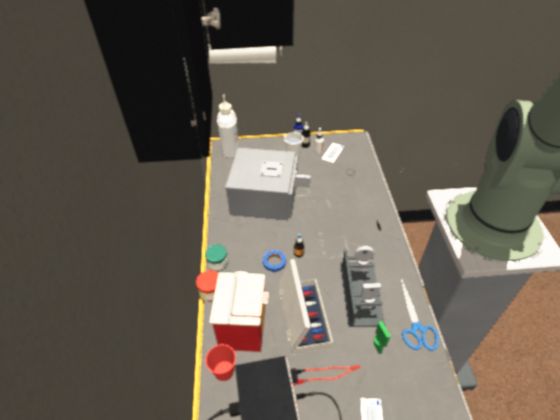

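```bash
python3 - <<'E'
import cv2
a=cv2.imread('pics/scene0.png')[170:300,120:240];b=cv2.imread('pics/side0.png')[220:370,310:430]
cv2.imwrite('pics/c1.png',cv2.resize(a,None,fx=4,fy=4,interpolation=2)); cv2.imwrite('pics/c2.png',cv2.resize(b,None,fx=4,fy=4,interpolation=2))
E
```

```text
(no output)
```

View pics/c1.png

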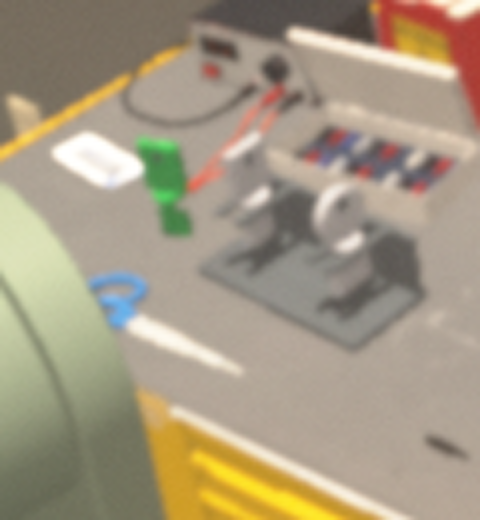

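View pics/c2.png

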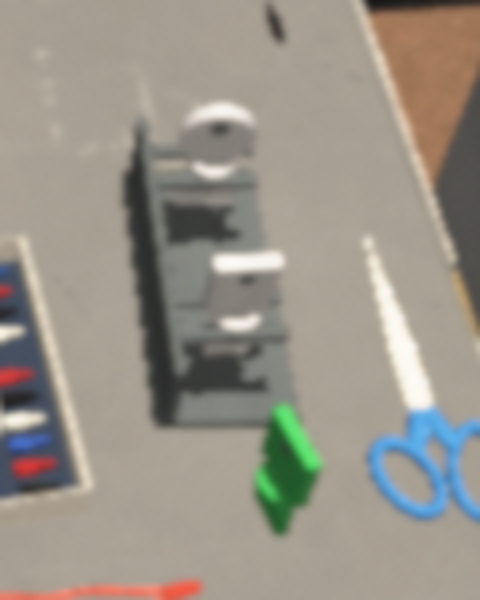

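Candidates for the key are:
- **Grey rectangular bow** in the rack: scene (180,213), side (370,294). This is the one I choose.
- **Round bow** in the rack: scene (206,227), side (363,254). This is the spare.
- **Green look-alike** on the table: scene (161,214), side (382,337). Leave it alone.

The close crops confirm the choice. Next I triangulate.

```bash
cat > m.py <<'E'
from h import *
A=snapshot("scene");B=snapshot("side")
def get(p,k,i=0):
    return outline_of(p,k)
for k in ("key_bow","spare_key_bow"):
    a=get(A,k);b=get(B,k)
    for i in a:
        for j in b:
            X=tri([(A,i["location"]),(B,j["location"])])
            print(k,np.round(i["location"]),np.round(j["location"]),X.round(3),"err",np.linalg.norm(proj(A,X)-i["location"]).round(1),np.linalg.norm(proj(B,X)-j["location"]).round(1))
for k,z in (("lock",.1),("drawer_pull",.086),("rack",.02),("amber_bottle",.04),("tape_roll",.01),("jar_balm",.03),("orange_bottle",.05)):
    for n,p in (("A",A),("B",B)):
        print(k,n,[(onz(p,r["location"],z).round(3).tolist(),round(r["conf"],2)) for r in get(p,k)])
save(A,"la.png",(270,170,390,270),5);save(B,"lb.png",(210,130,330,230),5)
E
python3 m.py
```

```text
key_bow [163. 213.] [382. 337.] [0.44  0.351 0.062] err 1.4 2.2
key_bow [163. 213.] [372. 294.] [0.425 0.283 0.106] err 7.7 11.1
key_bow [163. 213.] [264. 182.] [0.511 0.151 0.236] err 62.8 85.2
key_bow [182. 215.] [382. 337.] [0.459 0.323 0.045] err 10.4 16.2
key_bow [182. 215.] [372. 294.] [0.442 0.255 0.088] err 1.2 1.8
key_bow [182. 215.] [264. 182.] [0.532 0.12  0.214] err 55.0 73.2
spare_key_bow [206. 226.] [362. 253.] [0.438 0.14  0.09 ] err 0.7 0.9
spare_key_bow [327. 225.] [362. 253.] [ 0.513 -0.073  0.038] err 55.7 60.9
lock A [([0.627, -0.204, 0.1], 0.94)]
lock B [([0.669, -0.129, 0.1], 0.82)]
drawer_pull A [([0.548, -0.172, 0.086], 0.65)]
drawer_pull B [([0.584, -0.151, 0.086], 0.9)]
rack A [([0.449, 0.2, 0.02], 0.66)]
rack B [([0.456, 0.22, 0.02], 0.64)]
amber_bottle A [([0.576, 0.046, 0.04], 0.53)]
amber_bottle B [([0.584, 0.062, 0.04], 0.67)]
tape_roll A []
tape_roll B [([0.653, 0.081, 0.01], 0.76)]
jar_balm A [([0.798, 0.068, 0.03], 0.68)]
jar_balm B [([0.81, 0.079, 0.03], 0.75)]
orange_bottle A [([0.457, -0.396, 0.05], 0.76)]
orange_bottle B [([0.462, -0.4, 0.05], 0.44)]
```

```bash
sleep 8
```

```text
(no output)
```

View pics/la.png

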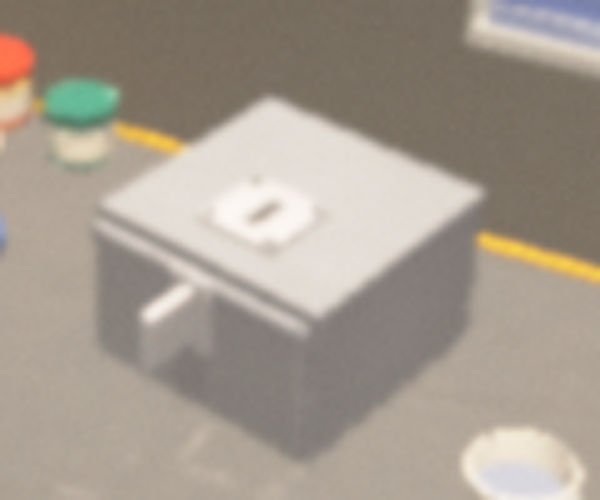

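View pics/lb.png

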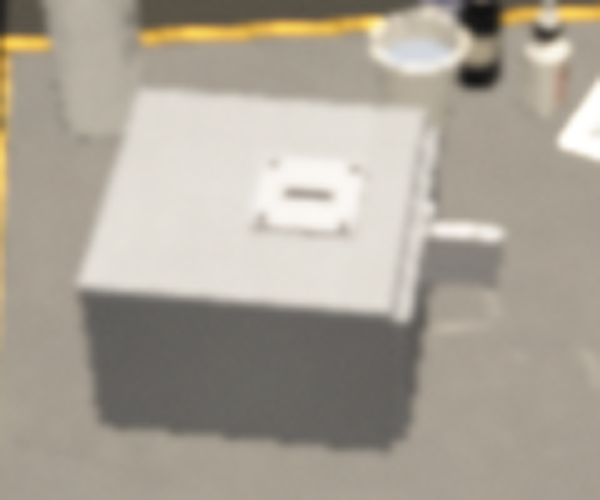

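```bash
cat >> h.py <<'E'
from scipy.spatial.transform import Rotation as Ro
def plan(pos,yaw):
    """shift (cm) and turn in tool axes to a tool-down pose with given yaw"""
    s=read_state(); R=Ro.from_euler('xyz',s["orientation"]); T=Ro.from_euler('xyz',[np.pi,0,yaw])
    d=R.inv().apply(np.array(pos)-s["tcp_pos"])*100; r=(R.inv()*T).as_rotvec()
    print("shift cm",d.round(2),"rot",r.round(4),"rows",max(np.linalg.norm(d)/5,np.linalg.norm(r)/.15).round(1))
E
python3 - <<'E'
from h import *
plan([.44,.25,.27],np.pi)
A=snapshot("scene");B=snapshot("side")
k=tri([(A,(323,212.2)),(B,(271.5,168.6))]);print("keyhole",k, onz(A,(323,212.2),.124),onz(B,(271.5,168.6),.124))
# plate/slot direction in side: slot ends
e=[onz(B,(210+x/5,130+y/5),.124) for x,y in((283,193),(333,195))]; print(e)
for q in ((125,90),(428,108),(80,290),(408,318)): print(onz(B,(210+q[0]/5,130+q[1]/5),.12).round(3))
for q in ((100,205),(270,97),(485,192),(318,322)): print(onz(A,(270+q[0]/5,170+q[1]/5),.12).round(3))
E
```

```text
shift cm [-34.47 -25.45  -7.36] rot [ 0.     -0.     -0.3049] rows 8.7
keyhole [ 0.64808612 -0.17089403  0.12107005] [ 0.6455051  -0.17283664  0.124     ] [ 0.64765104 -0.16651684  0.124     ]
[array([ 0.66205152, -0.16785624,  0.124     ]), array([ 0.63279906, -0.16335424,  0.124     ])]
[ 0.755 -0.278  0.12 ]
[ 0.568 -0.243  0.12 ]
[ 0.781 -0.1    0.12 ]
[ 0.599 -0.061  0.12 ]
[ 0.604 -0.075  0.12 ]
[ 0.779 -0.111  0.12 ]
[ 0.741 -0.285  0.12 ]
[ 0.562 -0.249  0.12 ]
```

```bash
python3 -m pendant '[[-3,-2,-5,0,0,0],[-7,-5,-7.4,0,0,-0.1],[-11,-8,-7.4,0,0,-0.2],[-15,-11,-7.4,0,0,-0.3],[-19,-14,-7.4,0,0,-0.305],[-23,-17,-7.4,0,0,-0.305],[-27,-20,-7.4,0,0,-0.305],[-31,-23,-7.4,0,0,-0.305],[-34.5,-25.5,-7.4,0,0,-0.305],[-34.5,-25.5,-7.4,0,0,-0.305],[-34.5,-25.5,-7.4,0,0,-0.305]]' 1
python3 - <<'E'
from h import *
s=read_state(); print(np.round(s["joints"],2),s["tcp_pos"].round(4),s["orientation"].round(4),s["time"])
p=snapshot("wrist");save(p,"w1.png")
for k in ("key_bow","spare_key_bow","rack"): print(k,[(round(r["conf"],2),np.round(r["location"],1).tolist(),onz(p,r["location"],.1).round(3).tolist()) for r in outline_of(p,k)])
E
```

```text
time: 3.7
tcp_pos: [0.4409, 0.2481, 0.2705]
orientation: [-3.142, 0.0, 3.139]
ft_force: [-0.3, 1.0, 0.2]
gripper_width: 0.0853
[-0.68  0.25  0.07  1.82 -0.02  1.07  0.96] [0.4409 0.2481 0.2705] [-3.1415e+00  2.0000e-04  3.1387e+00] 3.7
key_bow [(0.84, [377.1, 166.3], [0.434, 0.341, 0.1]), (0.73, [173.4, 320.5], [0.602, 0.135, 0.1]), (0.68, [283.8, 181.5], [0.448, 0.253, 0.1])]
spare_key_bow [(0.68, [170.7, 172.2], [0.439, 0.147, 0.1]), (0.25, [282.9, 174.4], [0.441, 0.253, 0.1])]
rack [(0.84, [238.9, 162.1], [0.43, 0.211, 0.1])]
```

View pics/w1.png

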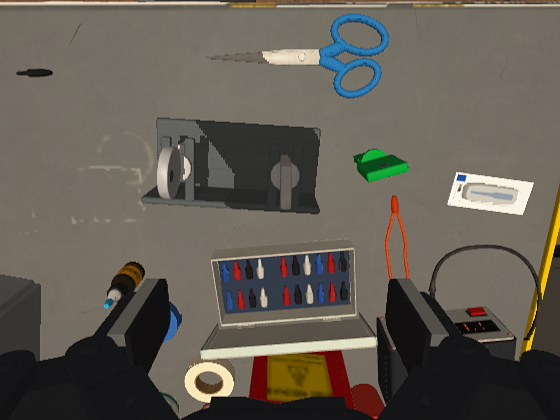

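```bash
python3 - <<'E'
import cv2
a=cv2.imread('pics/w1.png')[105:225,135:335]
cv2.imwrite('pics/c3.png',cv2.resize(a,None,fx=4,fy=4,interpolation=2))
E
```

```text
(no output)
```

View pics/c3.png

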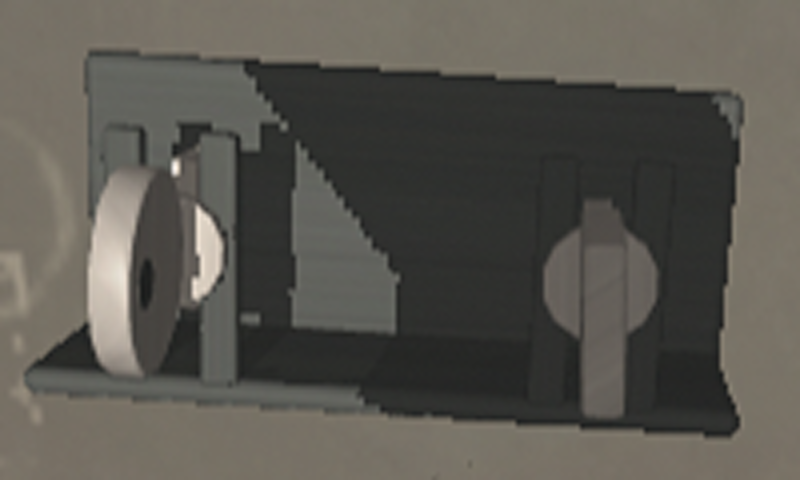

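```bash
python3 - <<'E'
from h import *
p=snapshot("wrist")
f=lambda x,y:(135+x/4,105+y/4)
for z in (.12,.126,.13):
    c=[onz(p,f(*q),z) for q in((583,245),(627,245),(623,415),(582,415))]
    m=np.mean(c,0); print(z,m.round(4),[np.linalg.norm(c[i]-c[(i+1)%4]).round(4) for i in range(4)], (c[2]+c[3]-c[0]-c[1])[:2]/2)
print("collar",onz(p,f(600,284),.073), onz(p,f(543,284),.073),onz(p,f(658,284),.073))
a,b=[onz(p,f(*q),.004) for q in((88,52),(740,95))];print(a,b,b-a,np.arctan2(-(b-a)[0],(b-a)[1]))
a,b=[onz(p,f(*q),.07) for q in((28,388),(738,434))];print(a,b,b-a,np.arctan2(-(b-a)[0],(b-a)[1]))
E
```

```text
0.12 [0.4477 0.2578 0.12  ] [np.float64(0.0098), np.float64(0.0395), np.float64(0.0094), np.float64(0.0395)] [ 0.0395112  -0.00015582]
0.126 [0.4462 0.2576 0.126 ] [np.float64(0.0096), np.float64(0.0388), np.float64(0.0092), np.float64(0.0388)] [ 0.03878863 -0.00015297]
0.13 [0.4451 0.2575 0.13  ] [np.float64(0.0095), np.float64(0.0383), np.float64(0.0091), np.float64(0.0383)] [ 0.03830691 -0.00015107]
collar [0.44718834 0.25786126 0.073     ] [0.44723563 0.24330122 0.073     ] [0.44714023 0.27267775 0.073     ]
[0.39470377 0.11103355 0.004     ] [0.40624855 0.29960562 0.004     ] [0.01154478 0.18857206 0.        ] -0.06114578374982541
[0.4762515  0.10771967 0.07      ] [0.48840134 0.29499348 0.07      ] [0.01214984 0.18727382 0.        ] -0.06478662984007856
```

```bash
python3 - <<'E'
from h import *
p=snapshot("wrist");B=snapshot("side");A=snapshot("scene")
w=(135+602.5/4,105+330/4)
save(B,"c4.png",(340,270,400,315),12);save(A,"c5.png",(160,190,210,230),14)
X=tri([(p,w),(B,(372,285.3))]);print(X,proj(p,X)-w,proj(B,X),proj(A,X))
for z in(.11,.118,.126): 
    X=onz(p,w,z);print(z,proj(B,X),proj(A,X))
plan([.447,.2577,.19],np.pi-.03)
E
```

```text
[0.44579481 0.25740942 0.12551177] [ 0.20274956 -0.24237535] [371.89514289 285.22887507] [179.52837177 205.25379436]
0.11 [369.15077391 289.12742337] [181.15072465 208.49349133]
0.118 [370.50036723 287.09773103] [180.36231802 206.82090056]
0.126 [371.86568326 285.04439284] [179.56652483 205.13263932]
shift cm [-0.73  0.76  8.04] rot [ 0.     -0.0001  0.0315] rows 1.6
```

View pics/c4.png

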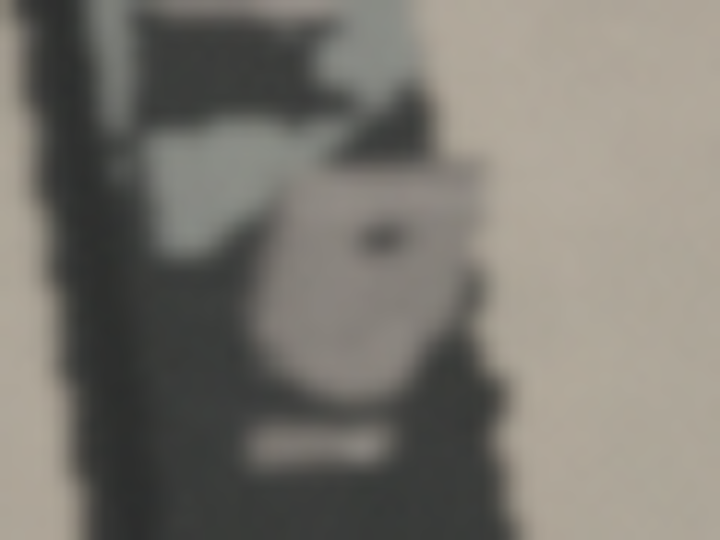

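View pics/c5.png

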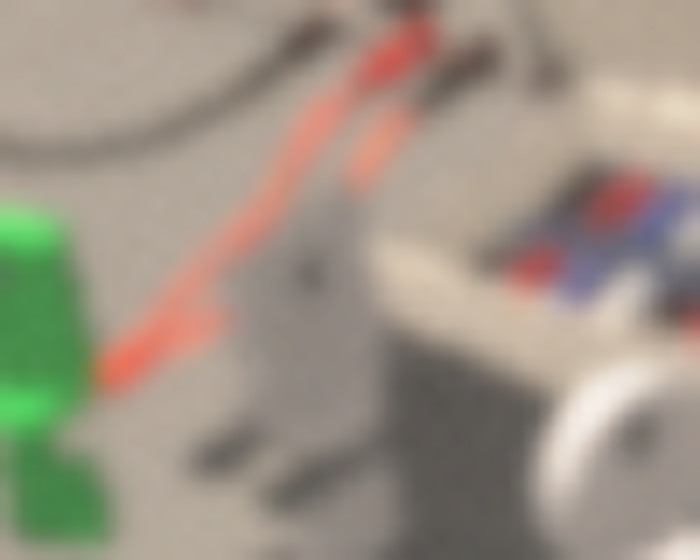

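```bash
python3 -m pendant '[[-0.73,0.77,4,0,0,0.03],[-0.73,0.77,8,0,0,0.03],[-0.73,0.77,8,0,0,0.03],[-0.73,0.77,8,0,0,0.03]]' 0.6
python3 - <<'E'
from h import *
plan([.447,.2577,.084],np.pi-.03)
p=snapshot("wrist");save(p,"w2.png",(180,120,400,420),2)
E
```

```text
time: 4.5
tcp_pos: [0.4474, 0.2572, 0.1911]
orientation: [-3.141, -0.001, 3.112]
ft_force: [0.0, 0.7, 0.9]
gripper_width: 0.0515
shift cm [ 0.04  0.05 10.71] rot [-0.0005 -0.0006  0.0004] rows 2.1
```

View pics/w2.png

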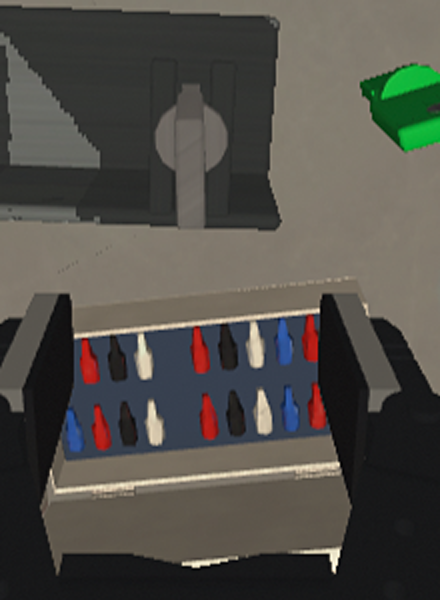

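The picture shows the grey bow at about (275,210), between the jaws, with the rack upright around it. I'll check it once more and then go down.

```bash
python3 - <<'E'
from h import *
p=snapshot("wrist")
print(onz(p,(180+190/2,120+174/2),.126), onz(p,(180+190/2,120+120/2),.126),onz(p,(180+190.5/2,120+228/2),.126))
E
python3 -m pendant '[[0,0.05,3,0,0,0],[0,0.05,6,0,0,0],[0,0.05,9,0,0,0],[0,0.05,10.7,0,0,0],[0,0.05,10.7,0,0,0],[0,0.05,10.7,0,0,0]]' 0.6
```

```text
[0.44828988 0.25524201 0.126     ] [0.42946173 0.25581777 0.126     ] [0.46801202 0.25481337 0.126     ]
time: 5.2
tcp_pos: [0.4483, 0.2581, 0.0849]
orientation: [3.141, 0.001, 3.112]
ft_force: [0.5, 0.4, 0.0]
gripper_width: 0.0513
```

```bash
python3 -m pendant '[[0,0.1,0,0,0,0],[0,0.1,0,0,0,0],[0,0.1,0,0,0,0],[0,0.1,0,0,0,0],[0,0.1,0,0,0,0],[0,0.1,0,0,0,0],[0,0.1,0,0,0,0]]' 0
python3 - <<'E'
from h import *
p=snapshot("wrist");save(p,"w3.png")
E
```

```text
time: 5.9
tcp_pos: [0.4481, 0.2585, 0.0842]
orientation: [3.141, 0.001, 3.111]
ft_force: [-0.2, -2.2, 9.7]
gripper_width: 0.0077
```

View pics/w3.png

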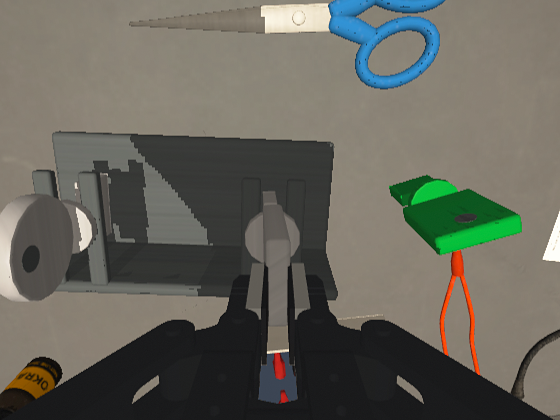

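```bash
python3 -m pendant '[[0,0,-0.5,0,0,0],[0,0,-1.5,0,0,0],[0,0,-3,0,0,0],[0,0,-5,0,0,0],[0,0,-8,0,0,0],[0,0,-12,0,0,0],[0,0,-16,0,0,0],[0,0,-16.5,0,0,0],[0,0,-16.5,0,0,0]]' 0
python3 - <<'E'
from h import *
p=snapshot("wrist");save(p,"w4.png"); B=snapshot("side");save(B,"s4.png",(330,150,470,330),4)
print(read_state()["joints"].round(2))
E
```

```text
time: 6.85
tcp_pos: [0.4478, 0.2589, 0.2498]
orientation: [3.14, 0.002, 3.112]
ft_force: [-0.3, 1.1, -0.8]
gripper_width: 0.0076
[-0.69  0.29  0.07  1.82 -0.02  1.03  0.93]
```

View pics/w4.png

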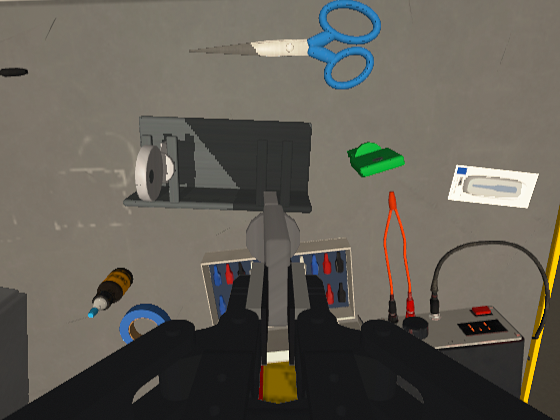

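View pics/s4.png

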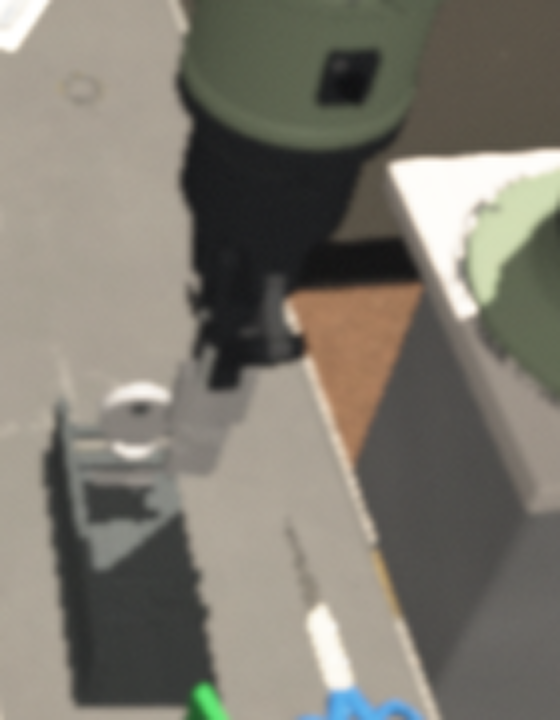

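```bash
python3 - <<'E'
from h import *
A=snapshot("scene");B=snapshot("side")
print("pump base",onz(B,(229,150),.0),onz(A,(408,243),0), "top",tri([(A,(415,197)),(B,(226,99))]))
plan([.686,-.178,.25],np.pi-.2)
E
```

```text
pump base [ 0.78539107 -0.42046276  0.        ] [ 7.85930881e-01 -4.25083713e-01  1.11022302e-16] top [ 0.77093455 -0.42411716  0.19716404]
shift cm [-25.2  -42.89  -0.26] rot [-0.0014 -0.0015  0.1702] rows 9.9
```

```bash
python3 -m pendant '[[-2,-3.4,0,0,0,0.03],[-4.5,-7.7,0,0,0,0.07],[-7,-12,0,0,0,0.11],[-9.5,-16.2,0,0,0,0.15],[-12,-20.4,0,0,0,0.17],[-14.5,-24.7,0,0,0,0.17],[-17,-29,0,0,0,0.17],[-19.5,-33.2,0,0,0,0.17],[-22,-37.4,0,0,0,0.17],[-24,-41,0,0,0,0.17],[-25.2,-42.9,0,0,0,0.17],[-25.2,-42.9,0,0,0,0.17],[-25.2,-42.9,0,0,0,0.17],[-25.2,-42.9,0,0,0,0.17]]' 0
python3 - <<'E'
from h import *
p=snapshot("wrist");save(p,"w5.png");s=read_state();print(s["tcp_pos"].round(4),s["orientation"].round(4),s["joints"].round(2))
E
```

```text
time: 8.45
tcp_pos: [0.6863, -0.1766, 0.2477]
orientation: [3.141, -0.001, 2.943]
ft_force: [0.5, -0.0, -0.1]
gripper_width: 0.008
[ 0.6864 -0.1765  0.2481] [ 3.1412e+00 -6.0000e-04  2.9430e+00] [ 0.03  0.64  0.24  1.29 -0.15  1.23  1.65]
```

View pics/w5.png

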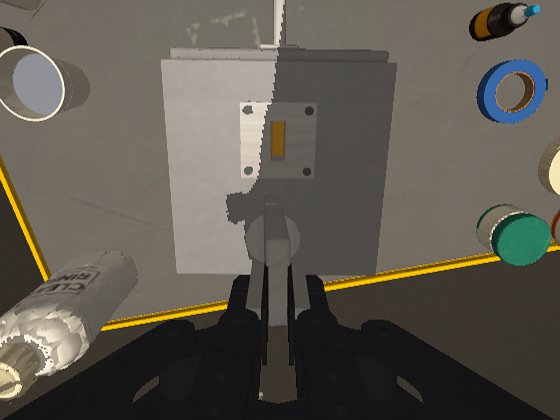

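The pump bottle and the others are clear of the arm. The keyhole is at about (278,139) and the bit end shows at about (270,203). Joint 7 sits at 1.65, so it hasn't room to turn clockwise from here. I'll measure the lock, then give the tool half a turn back (the key is the same after half a turn).

```bash
python3 - <<'E'
from h import *
p=snapshot("wrist");save(p,"c6.png",(225,90,335,220),6)
im=p["color"].astype(int); m=((im[...,0]-im[...,2])>80).astype(np.uint8); m[:,:250]=0;m[:,310:]=0;m[:100]=0;m[180:]=0
y,x=np.nonzero(m); print(len(x),x.min(),x.max(),y.min(),y.max(),x.mean(),y.mean())
E
```

```text
378 272 283 122 154 277.26984126984127 137.55555555555554
```

View pics/c6.png

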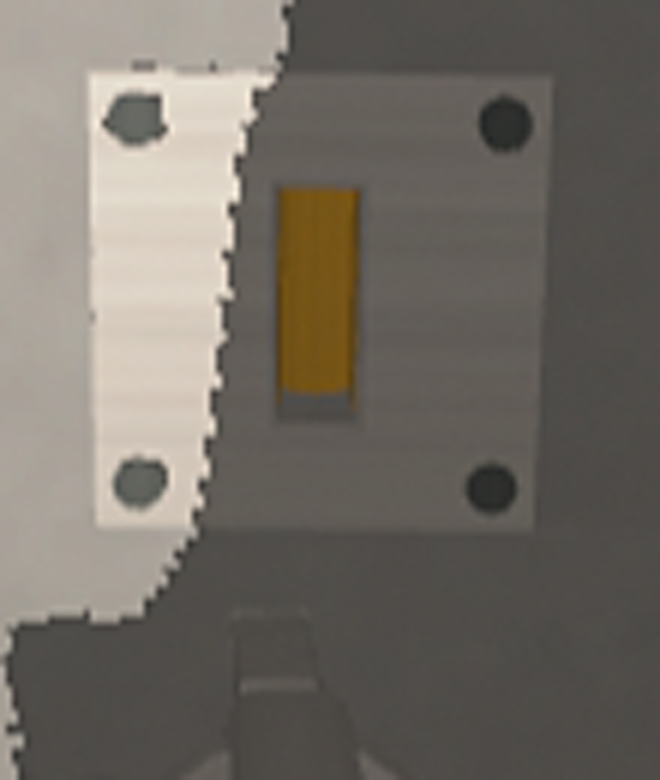

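```bash
cat > lk.py <<'E'
from h import *
def quad(p,f,qs,z):
    c=np.array([onz(p,f(*q),z) for q in qs]); m=c.mean(0)
    # intersection of diagonals -> true centre
    d1=c[2]-c[0];d2=c[3]-c[1]; t=np.linalg.solve(np.array([d1[:2],-d2[:2]]).T,(c[1]-c[0])[:2]); 
    e=(c[2]+c[3]-c[0]-c[1])/2; g=(c[1]+c[2]-c[0]-c[3])/2
    print("mean",m.round(4),"diag",(c[0]+t[0]*d1).round(4),"long",np.linalg.norm(e).round(4),np.arctan2(e[1],e[0]).round(4),"cross",np.linalg.norm(g).round(4),np.arctan2(g[1],g[0]).round(4))
E
python3 - <<'E'
from lk import *
p=snapshot("wrist");f=lambda x,y:(225+x/6-.5+1/12,90+y/6-.5+1/12)
quad(p,f,[(89,72),(552,76),(537,528),(95,526)],.124)
quad(p,f,[(275,187),(361,187),(357,420),(275,420)],.124)
# tip centre: far edge of tip bottom ~ (232..308, 612)
for z in (.185,.189): print(onz(p,f(270,612),z),onz(p,f(232,612),z),onz(p,f(308,612),z))
E
```

```text
mean [ 0.6503 -0.1693  0.124 ] diag [ 0.6501 -0.1692  0.124 ] long 0.0598 -0.2074 cross 0.0603 1.3667
mean [ 0.65   -0.1694  0.124 ] diag [ 0.6501 -0.1695  0.124 ] long 0.0308 -0.2062 cross 0.0112 1.3732
[ 0.67444168 -0.17971259  0.185     ] [ 0.67361379 -0.1838437   0.185     ] [ 0.67526959 -0.17558132  0.185     ]
[ 0.6734158  -0.17942312  0.189     ] [ 0.67260165 -0.18348569  0.189     ] [ 0.67422998 -0.1753604   0.189     ]
```

```bash
python3 - <<'E'
from lk import *
p=snapshot("wrist");s=read_state();R=Ro.from_euler('xyz',s["orientation"])
for t in ((0,0,-.04),(0,0,0),(0,0,.03),(.014,0,.055),(.014,.004,.055),(.014,-.004,.055)): print(t,proj(p,s["tcp_pos"]+R.apply(t)).round(1))
save(p,"c7.png",(225,185,335,345),5)
C=-np.array(p["R"]).T@p["t"]; print(R.inv().apply(C-s["tcp_pos"]).round(4), (np.array(p["R"])@R.as_matrix()).round(4))
E
```

```text
(0, 0, -0.04) [277.8 282.7]
(0, 0, 0) [277.7 244.6]
(0, 0, 0.03) [277.6 224.6]
(0.014, 0, 0.055) [277.6 190.8]
(0.014, 0.004, 0.055) [283.8 190.8]
(0.014, -0.004, 0.055) [271.4 190.8]
[ 0.0753 -0.0003 -0.1776] [[ 1.300e-03  1.000e+00 -8.000e-04]
 [-9.526e-01  1.000e-03 -3.042e-01]
 [-3.042e-01  1.100e-03  9.526e-01]]
```

View pics/c7.png

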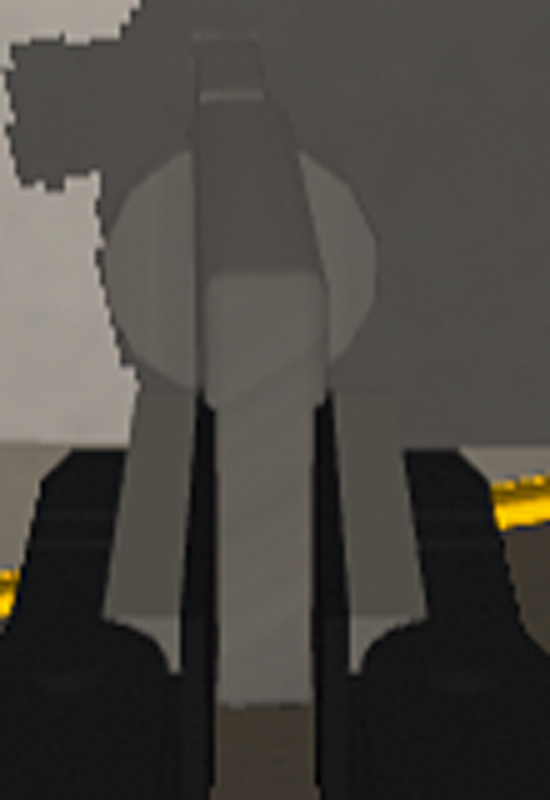

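```bash
python3 - <<'E'
from lk import *
p=snapshot("wrist")
g=p["color"][185:335,240:315].astype(float).mean(2); g=np.clip((g-50)/(140-50),0,1)*255
cv2.imwrite("pics/c8.png",cv2.resize(g.astype(np.uint8),None,fx=8,fy=8,interpolation=cv2.INTER_NEAREST)[:1200][0:600])
cv2.imwrite("pics/c9.png",cv2.resize(g.astype(np.uint8),None,fx=8,fy=8,interpolation=cv2.INTER_NEAREST)[600:])
A=snapshot("scene");print(proj(A,read_state()["tcp_pos"]));save(A,"a8.png",(280,120,380,230),5)
E
```

```text
[331.70082076 172.86403266]
```

View pics/c8.png

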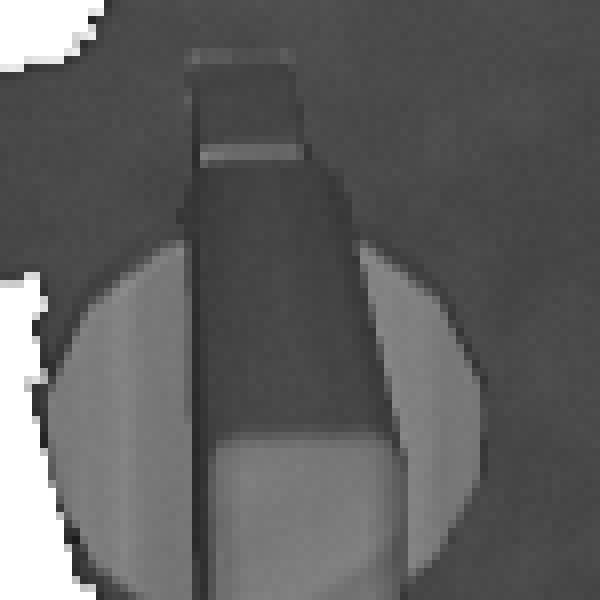

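View pics/c9.png

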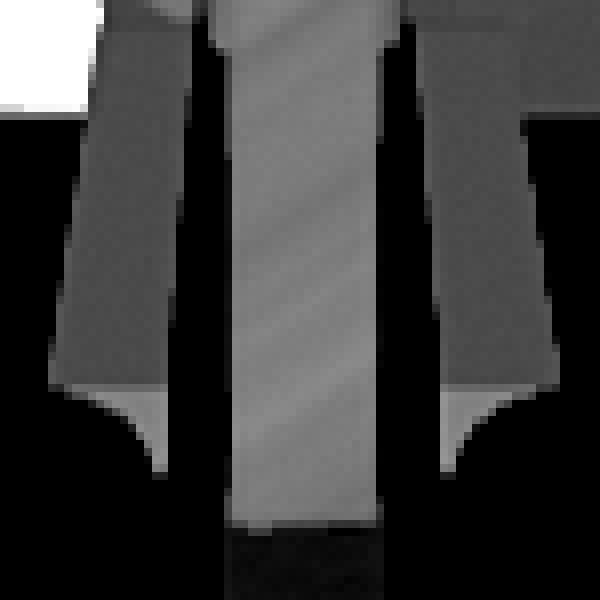

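View pics/a8.png

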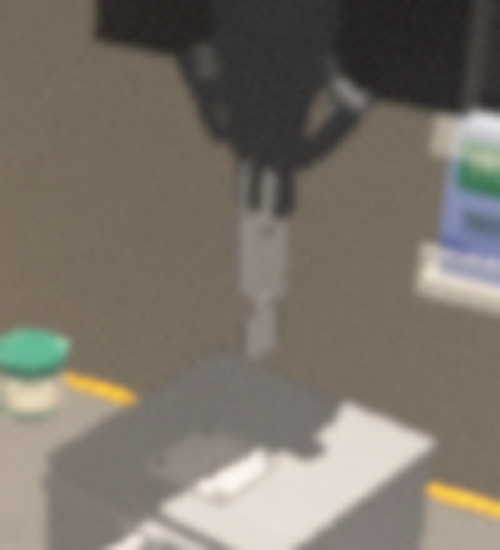

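```bash
python3 - <<'E'
from lk import *
from scipy.optimize import least_squares
A=snapshot("scene");p=snapshot("wrist");s=read_state();R=Ro.from_euler('xyz',s["orientation"])
for dz in (.0168,.0,-.0592):
    q=(proj(A,s["tcp_pos"]+[0,0,dz])-[280,120])*5; q2=(proj(A,s["tcp_pos"]+R.apply([0,-.06*(.035-dz),-dz]))-[280,120])*5; print("scene crop straight",q.round(1),"tilted",q2.round(1))
# fit: key frame origin bow centre; z up = -tool z
obs=[((-0.0,-.015,-.028),(240+50/8,None)),((0,.015,-.028),(240+487/8,None)),
((.014,-.004,-.072),(240+190/8,185+57/8)),((.014,.004,-.072),(240+292/8,185+57/8)),
((.02,-.005,.025),(240+210/8,185+435/8)),((.02,.005,.025),(240+398/8,185+435/8))]
def P(v,k):
    ox,oy,oz,ax,ay,az=v
    k=np.array([k[0],k[1],-k[2]]) # tool axes
    t=Ro.from_rotvec([ax,ay,az]).apply(k)+[ox,oy,oz]
    return proj(p,s["tcp_pos"]+R.apply(t))
def res(v):
    r=[]
    for k,o in obs:
        q=P(v,k)
        for i in(0,1):
            if o[i] is not None: r.append(q[i]-o[i]+.5*0)
    return r+list((np.array(v)-[0,0,-.017,0,0,0])/[.003,.003,.003,.06,.03,.01]*.3)
f=least_squares(res,[0,0,-.017,0,0,0]);print(f.x.round(4),np.round(f.fun,2))
v=f.x; print("tip tool",(Ro.from_rotvec(v[3:]).apply([0,0,.076])+v[:3]).round(4))
E
```

```text
scene crop straight [260.3 240.5] tilted [261.7 241. ]
scene crop straight [258.9 264.5] tilted [261.6 265.6]
scene crop straight [254.2 346.5] tilted [261.4 349.5]
[-0.0018 -0.001  -0.013   0.0504 -0.0026 -0.01  ] [-0.1  -0.52  0.47  0.13 -0.04 -0.13 -0.57  0.34  0.76 -0.34 -0.18 -0.1
  0.4   0.25 -0.03 -0.3 ]
tip tool [-0.002  -0.0048  0.0629]
```

```bash
python3 -m pendant '[[0,0,0,0,0,-0.15],[0,0,0,0,0,-0.3],[0,0,0,0,0,-0.45],[0,0,0,0,0,-0.6],[0,0,0,0,0,-0.75],[0,0,0,0,0,-0.9],[0,0,0,0,0,-1.05],[0,0,0,0,0,-1.2],[0,0,0,0,0,-1.35],[0,0,0,0,0,-1.5],[0,0,0,0,0,-1.57],[0,0,0,0,0,-1.57]]' 0
python3 - <<'E'
from h import *
s=read_state();print(s["joints"].round(2),s["tcp_pos"].round(4),s["orientation"].round(4)); plan([.605,-.160,.25],-.204)
E
```

```text
time: 10.05
tcp_pos: [0.6827, -0.1718, 0.2391]
orientation: [3.11, -0.014, -1.933]
ft_force: [-1.0, 0.7, -2.8]
gripper_width: 0.0076
[ 0.66  0.8  -0.98  1.24  0.64  1.45  2.52] [ 0.6827 -0.1718  0.2391] [ 3.1097 -0.0141 -1.9329]
shift cm [ 1.66  7.72 -0.83] rot [ 0.0357  0.0171 -1.7289] rows 11.5
```

Joint 7 runs the other way: it hit 2.52, with nothing touched. So turning clockwise lowers it, and the original wrist posture was the right one. Turning back.

```bash
python3 - <<'E'
from h import *
plan([.686,-.178,.25],np.pi-.204)
E
```

```text
shift cm [ 0.47 -0.49 -1.1 ] rot [ 0.0164 -0.0342  1.4123] rows 9.4
```

```bash
python3 -m pendant '[[0,0,-0.5,0,0,0.12],[0,0,-1,0,0,0.27],[0.1,-0.1,-1.1,0,0,0.42],[0.2,-0.2,-1.1,0,-0.01,0.57],[0.3,-0.3,-1.1,0.01,-0.02,0.72],[0.4,-0.4,-1.1,0.01,-0.02,0.87],[0.47,-0.49,-1.1,0.016,-0.03,1.02],[0.47,-0.49,-1.1,0.016,-0.034,1.17],[0.47,-0.49,-1.1,0.016,-0.034,1.32],[0.47,-0.49,-1.1,0.016,-0.034,1.412],[0.47,-0.49,-1.1,0.016,-0.034,1.412],[0.47,-0.49,-1.1,0.016,-0.034,1.412]]' 0
python3 - <<'E'
from h import *
s=read_state();print(s["joints"].round(2),s["tcp_pos"].round(4),s["orientation"].round(4)); p=snapshot("wrist");save(p,"w6.png")
plan([.686,-.178,.25],np.pi-.204)
E
```

```text
time: 11.25
tcp_pos: [0.6859, -0.1773, 0.2493]
orientation: [3.141, -0.002, 2.939]
ft_force: [-0.4, -0.4, -1.1]
gripper_width: 0.0078
[ 0.55  0.7  -0.69  1.26  0.44  1.34  1.24] [ 0.6859 -0.1773  0.2493] [ 3.1413e+00 -1.7000e-03  2.9393e+00]
shift cm [-0.02 -0.06 -0.08] rot [ 0.0004 -0.0018  0.0015] rows 0.0
```

View pics/w6.png

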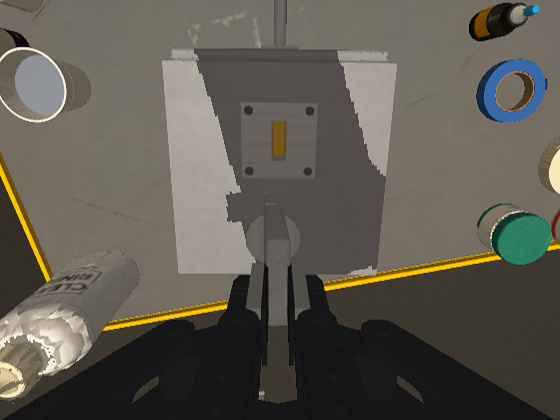

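```bash
cat >> h.py <<'E'
TIP=np.array([-.0017,-.0048,.061]); TILT=.05
def plankey(tip,yaw,tilt=None,tt=None):
    tilt=TILT if tilt is None else tilt; tt=TIP if tt is None else tt
    s=read_state(); R=Ro.from_euler('xyz',s["orientation"]); T=Ro.from_euler('xyz',[np.pi,0,yaw])*Ro.from_rotvec([-tilt,0,0])
    pos=np.array(tip)-T.apply(tt); d=R.inv().apply(pos-s["tcp_pos"])*100; r=(R.inv()*T).as_rotvec()
    print("tcp",pos.round(4),"shift cm",d.round(2),"rot",r.round(4))
E
python3 - <<'E'
from h import *
plankey([.6501,-.1694,.145],np.pi-.204)
E
```

```text
tcp [ 0.6488 -0.1673  0.2062] shift cm [3.83 0.24 4.31] rot [-0.0496 -0.0018  0.0014]
```

```bash
python3 -m pendant '[[2,0.1,0,-0.03,0,0],[3.8,0.24,0,-0.05,-0.002,0.001],[3.8,0.24,2,-0.05,-0.002,0.001],[3.83,0.24,3.5,-0.05,-0.002,0.001],[3.83,0.24,4.3,-0.05,-0.002,0.001],[3.83,0.24,4.3,-0.05,-0.002,0.001],[3.83,0.24,4.3,-0.05,-0.002,0.001]]' 0
python3 - <<'E'
from h import *
s=read_state();print(s["tcp_pos"].round(4),s["orientation"].round(4)); p=snapshot("wrist");save(p,"w7.png",(225,100,335,250),5)
A=snapshot("scene");save(A,"a9.png",(280,140,380,240),6);B=snapshot("side");save(B,"b9.png",(220,130,320,230),6)
plankey([.6501,-.1694,.145],np.pi-.204)
E
```

```text
time: 12.0
tcp_pos: [0.6492, -0.1669, 0.2065]
orientation: [3.091, 0.0, 2.936]
ft_force: [-0.1, -0.5, -0.8]
gripper_width: 0.0078
[ 0.6492 -0.1669  0.2065] [3.0907e+00 3.0000e-04 2.9358e+00]
tcp [ 0.6488 -0.1673  0.2062] shift cm [ 0.04 -0.05  0.07] rot [ 0.0006  0.0012 -0.0021]
```

View pics/w7.png

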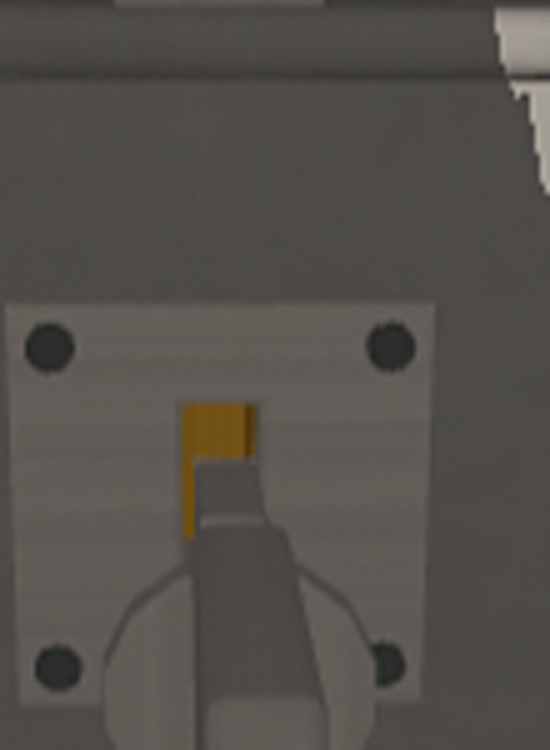

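View pics/a9.png

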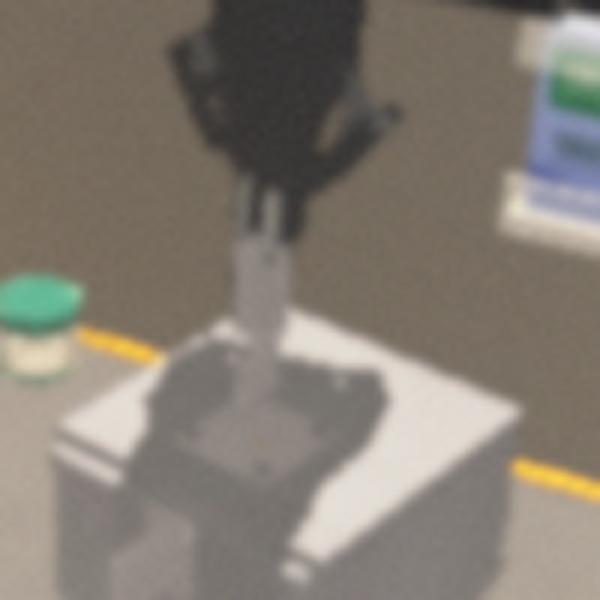

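View pics/b9.png

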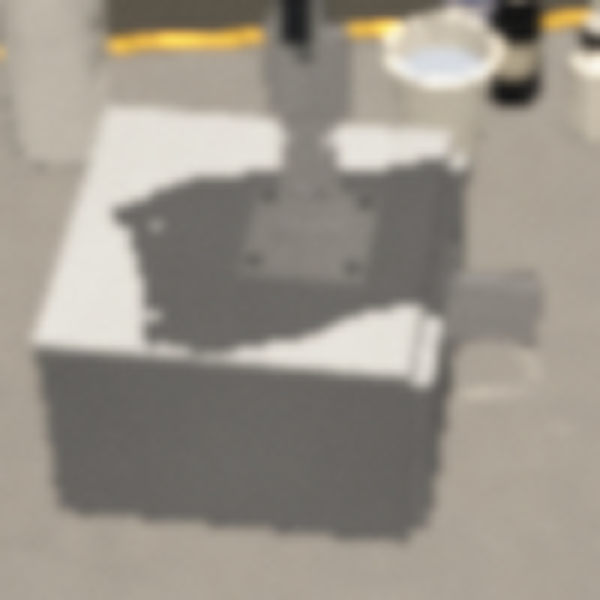

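```bash
python3 - <<'E'
from lk import *
p=snapshot("wrist");f=lambda x,y:(225+x/5-.4,100+y/5-.4)
quad(p,f,[(6,302),(434,302),(420,703),(19,706)],.124)
a,b=onz(p,f(179,403),.124),onz(p,f(258,403),.124);print("slot front mid",(a+b)/2,np.linalg.norm(a-b))
L=Ro.from_euler('z',-.204)
for z in(.145,.149):
    t=onz(p,f(228.5,460),z); l,r=onz(p,f(194,460),z),onz(p,f(262,460),z)
    c=t+L.apply([.014,0,0]); print("tip axis",c,np.linalg.norm(l-r))
    lk=(a+b)/2+L.apply([.0155,0,0]); print("err in lock frame",L.inv().apply(c-lk))
    ll=np.array([.6501,-.1694,.124]);print(L.inv().apply(c-ll))
E
```

```text
mean [ 0.6504 -0.1695  0.124 ] diag [ 0.6503 -0.1696  0.124 ] long 0.0608 -0.2136 cross 0.06 1.3546
slot front mid [ 0.63473763 -0.16651043  0.124     ] 0.011247309865620024
tip axis [ 0.6513281  -0.16922419  0.145     ] 0.008990507210420537
err in lock frame [0.00129623 0.00070354 0.021     ]
[0.00116702 0.00042096 0.021     ]
tip axis [ 0.65025586 -0.16913013  0.149     ] 0.008840229562531565
err in lock frame [0.00022716 0.00057843 0.025     ]
[9.79536196e-05 2.95852417e-04 2.50000000e-02]
```

```bash
python3 -m pendant '[[0,-0.1,1.0,0,0,0],[0,-0.14,2.0,0,0,0],[0,-0.16,2.4,0,0,0],[0,-0.18,2.8,0,0,0],[0,-0.19,3.0,0,0,0],[0,-0.19,3.0,0,0,0]]' 0
python3 - <<'E'
from h import *
s=read_state();print(s["tcp_pos"].round(4),s["orientation"].round(4),s["ft_force"].round(2),s["moment"].round(3)); p=snapshot("wrist");save(p,"w8.png",(225,100,335,250),5)
E
```

```text
time: 12.8
tcp_pos: [0.6487, -0.1675, 0.176]
orientation: [3.091, -0.0, 2.935]
ft_force: [0.4, -0.2, -0.9]
gripper_width: 0.008
[ 0.6487 -0.1675  0.176 ] [ 3.0910e+00 -1.0000e-04  2.9351e+00] [ 0.41 -0.19 -0.86] [-0.095  0.025 -0.031]
```

View pics/w8.png

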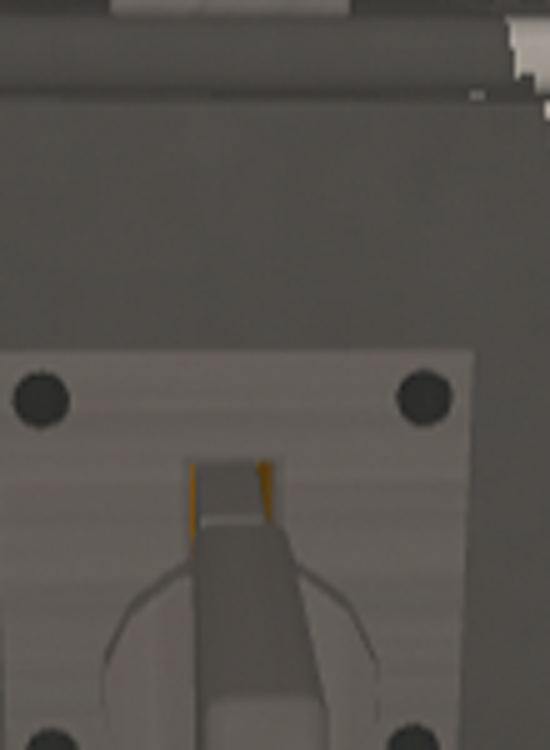

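```bash
python3 -m pendant '[[0,-0.02,0.5,0,0,0],[0,-0.03,1,0,0,0],[0,-0.05,1.5,0,0,0],[0,-0.08,2,0,0,0],[0,-0.1,2.5,0,0,0],[0,-0.12,3,0,0,0],[0,-0.12,3,0,0,0]]' 0
python3 - <<'E'
from h import *
s=read_state();print(s["tcp_pos"].round(4),s["orientation"].round(4),s["ft_force"].round(2),s["moment"].round(3)); p=snapshot("wrist");save(p,"w9.png",(225,100,335,250),5)
E
```

```text
time: 13.55
tcp_pos: [0.6486, -0.1672, 0.1454]
orientation: [3.091, -0.001, 2.935]
ft_force: [0.3, -0.5, -1.8]
gripper_width: 0.0078
[ 0.6486 -0.1672  0.1454] [ 3.0910e+00 -7.0000e-04  2.9351e+00] [ 0.33 -0.45 -1.81] [-0.067 -0.085 -0.022]
```

View pics/w9.png

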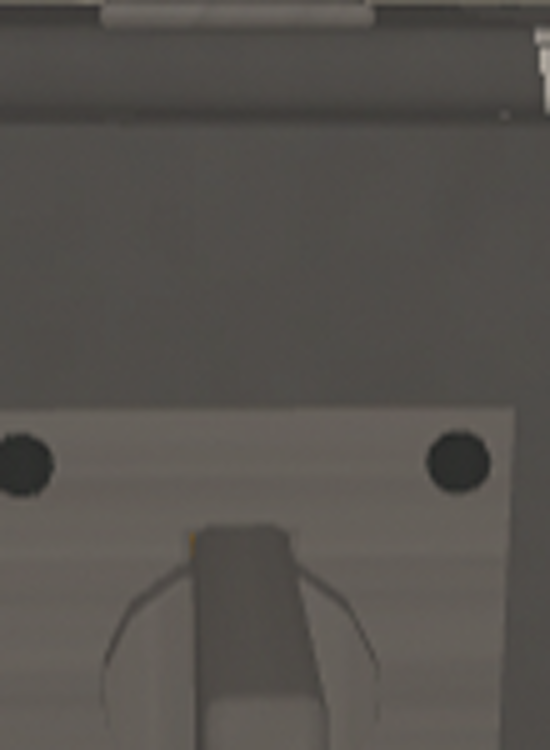

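Smooth so far, with almost no force. I'll finish in small steps until the collar bears.

```bash
python3 -m pendant '[[0,-0.01,0.15,0,0,0],[0,-0.02,0.3,0,0,0],[0,-0.02,0.4,0,0,0],[0,-0.02,0.4,0,0,0]]' 0
python3 -m pendant '[[0,0,0.1,0,0,0],[0,0,0.2,0,0,0],[0,0,0.2,0,0,0]]' 0
```

```text
time: 14.0
tcp_pos: [0.6488, -0.1672, 0.1421]
orientation: [3.091, 0.0, 2.935]
ft_force: [-0.6, 0.6, -1.4]
gripper_width: 0.0076
time: 14.3
tcp_pos: [0.6488, -0.1671, 0.1401]
orientation: [3.091, 0.0, 2.935]
ft_force: [-0.1, -0.5, -0.2]
gripper_width: 0.0079
```

```bash
python3 -m pendant '[[0,0,0.1,0,0,0],[0,0,0.2,0,0,0],[0,0,0.2,0,0,0]]' 0
python3 -m pendant '[[0,0,0.1,0,0,0],[0,0,0.2,0,0,0],[0,0,0.2,0,0,0]]' 0
python3 - <<'E'
from h import *
s=read_state();print(s["tcp_pos"].round(4),s["orientation"].round(4),s["ft_force"].round(2),s["moment"].round(3)); p=snapshot("wrist");save(p,"w10.png",(225,100,335,250),5)
E
```

```text
time: 14.6
tcp_pos: [0.6488, -0.167, 0.138]
orientation: [3.091, -0.0, 2.935]
ft_force: [-0.2, -0.3, -0.8]
gripper_width: 0.008
time: 14.9
tcp_pos: [0.6496, -0.1671, 0.1378]
orientation: [3.091, 0.002, 2.935]
ft_force: [-3.3, -1.2, 16.4]
gripper_width: 0.0078
[ 0.6496 -0.1671  0.1378] [3.0915e+00 2.1000e-03 2.9348e+00] [-3.34 -1.19 16.39] [-0.04   1.045  0.053]
```

View pics/w10.png

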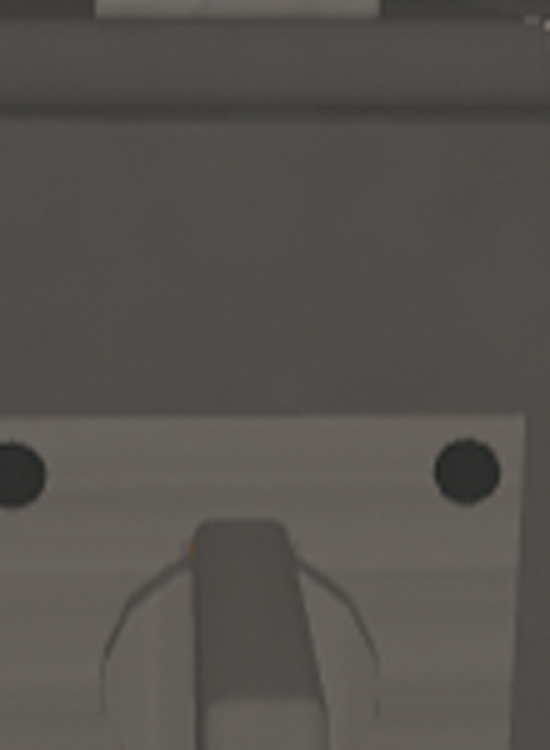

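```bash
cat > turn.py <<'E'
from h import *
import sys
def turn(angs,lift=0.0,c=(.6502,-.1695)):
    s=read_state(); R=Ro.from_euler('xyz',s["orientation"]); tt=R.inv().apply(np.array([*c,.1])-s["tcp_pos"])
    ax=R.inv().apply([0,0,-1.]); print("axis",ax.round(3),"tt",tt.round(4))
    for a in angs:
        Q=Ro.from_rotvec(ax*a); d=(tt-Q.apply(tt)+R.inv().apply([0,0,lift]))*100; r=Q.as_rotvec(); print(a,"[%.2f,%.2f,%.2f,%.3f,%.3f,%.3f],"%(*d,*r))
if __name__=="__main__": turn([float(v) for v in sys.argv[2:]],float(sys.argv[1]))
E
python3 turn.py -0.0 .1 .2 .3 .4 .5 .6 .7 .8 .9 1.0 1.1 1.2
```

```text
axis [ 0.002 -0.05   0.999] tt [-0.001  -0.0041  0.0376]
0.1 [-0.02,0.01,0.00,0.000,-0.005,0.100],
0.2 [-0.05,0.02,0.00,0.000,-0.010,0.200],
0.3 [-0.07,0.02,0.00,0.001,-0.015,0.300],
0.4 [-0.09,0.03,0.00,0.001,-0.020,0.399],
0.5 [-0.12,0.03,0.00,0.001,-0.025,0.499],
0.6 [-0.14,0.02,0.00,0.001,-0.030,0.599],
0.7 [-0.17,0.02,0.00,0.001,-0.035,0.699],
0.8 [-0.19,0.01,0.00,0.002,-0.040,0.799],
0.9 [-0.22,0.00,0.00,0.002,-0.045,0.899],
1.0 [-0.24,-0.01,0.00,0.002,-0.050,0.999],
1.1 [-0.26,-0.02,-0.00,0.002,-0.055,1.099],
1.2 [-0.28,-0.04,-0.00,0.003,-0.060,1.198],
```

```bash
python3 -m pendant '[[0,0,-0.1,0,0,0],[0,0,-0.1,0,0,0],[-0.02,0.01,-0.1,0,-0.005,0.1],[-0.05,0.02,-0.1,0,-0.01,0.2],[-0.07,0.02,-0.1,0,-0.015,0.3],[-0.07,0.02,-0.1,0,-0.015,0.3]]' 0
python3 - <<'E'
from h import *
s=read_state();print(s["tcp_pos"].round(4),s["orientation"].round(4),s["ft_force"].round(2),s["moment"].round(3),s["joints"].round(2))
E
```

```text
time: 15.55
tcp_pos: [0.6499, -0.1672, 0.1379]
orientation: [3.091, 0.001, 2.631]
ft_force: [-1.6, -1.9, 6.6]
gripper_width: 0.0076
[ 0.6499 -0.1672  0.1379] [3.0914e+00 1.3000e-03 2.6308e+00] [-1.61 -1.91  6.57] [-0.334  0.293 -0.001] [ 0.57  0.71 -0.62  1.51  0.41  1.03  0.93]
```

```bash
python3 turn.py 0 .5 .9 1.0; python3 -m pendant '[[-0.02,0.01,0,0,-0.005,0.1],[-0.05,0.02,0,0,-0.01,0.2],[-0.07,0.02,0,0.001,-0.015,0.3],[-0.09,0.03,0,0.001,-0.02,0.4],[-0.12,0.03,0,0.001,-0.025,0.5],[-0.14,0.02,0,0.001,-0.03,0.6],[-0.14,0.02,0,0.001,-0.03,0.6]]' 0
python3 - <<'E'
from h import *
s=read_state();print(s["tcp_pos"].round(4),s["orientation"].round(4),s["ft_force"].round(2),s["moment"].round(3),s["joints"].round(2));p=snapshot("wrist");save(p,"w11.png")
E
```

```text
axis [ 0.001 -0.05   0.999] tt [-0.0013 -0.0037  0.0377]
0.5 [-0.10,0.04,0.00,0.001,-0.025,0.499],
0.9 [-0.20,0.04,0.00,0.001,-0.045,0.899],
1.0 [-0.22,0.03,0.00,0.001,-0.050,0.999],
time: 16.25
tcp_pos: [0.6511, -0.1679, 0.138]
orientation: [3.092, 0.001, 2.03]
ft_force: [-3.1, -3.1, 9.5]
gripper_width: 0.0076
[ 0.6511 -0.1679  0.138 ] [3.0921e+00 1.4000e-03 2.0300e+00] [-3.13 -3.15  9.51] [-0.597  0.708  0.011] [ 0.47  0.67 -0.47  1.54  0.32  0.96  0.39]
```

View pics/w11.png

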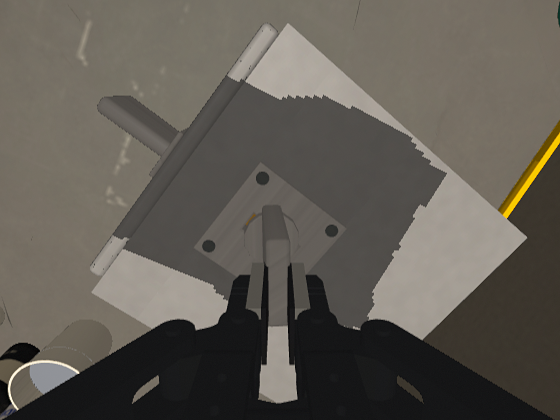

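```bash
python3 turn.py 0 .2 .4 .5; python3 -m pendant '[[-0.02,0.01,0,0,-0.005,0.1],[-0.04,0.02,0,0,-0.01,0.2],[-0.06,0.02,0,0.001,-0.015,0.3],[-0.08,0.03,0,0.001,-0.02,0.4],[-0.08,0.03,0,0.001,-0.02,0.4]]' 0
python3 - <<'E'
from h import *
s=read_state();print(s["orientation"].round(4),s["ft_force"].round(2),s["moment"].round(3),s["joints"].round(2))
E
python3 -m pendant '[[-0.02,0.01,0,0,-0.005,0.1],[-0.03,0.01,0,0,-0.007,0.15],[-0.03,0.01,0,0,-0.007,0.15]]' 0
python3 - <<'E'
from h import *
s=read_state();print(s["orientation"].round(4),s["ft_force"].round(2),s["moment"].round(3),s["joints"].round(2));p=snapshot("wrist");save(p,"w12.png")
E
```

```text
axis [ 0.001 -0.049  0.999] tt [-0.001  -0.0033  0.0378]
0.2 [-0.03,0.02,0.00,0.000,-0.010,0.200],
0.4 [-0.07,0.03,0.00,0.001,-0.020,0.400],
0.5 [-0.08,0.03,0.00,0.001,-0.025,0.499],
time: 16.8
tcp_pos: [0.6511, -0.1689, 0.1379]
orientation: [3.094, 0.002, 1.629]
ft_force: [-6.0, -3.6, 11.4]
gripper_width: 0.0075
[3.0936e+00 2.0000e-03 1.6293e+00] [-5.97 -3.56 11.43] [-0.878  1.479  0.048] [ 0.4   0.65 -0.36  1.55  0.26  0.94  0.02]
time: 17.1
tcp_pos: [0.6512, -0.1693, 0.138]
orientation: [3.093, 0.002, 1.481]
ft_force: [-7.6, -2.7, 12.9]
gripper_width: 0.0078
[3.0934e+00 1.7000e-03 1.4809e+00] [-7.63 -2.72 12.94] [-0.883  1.714  0.076] [ 0.37  0.65 -0.32  1.56  0.24  0.93 -0.11]
```

View pics/w12.png

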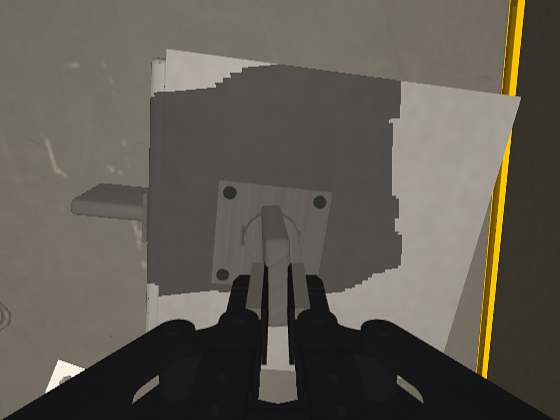

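```bash
python3 -m pendant '[[-0.01,0,0,0,-0.0025,0.05],[-0.02,0.01,0,0,-0.005,0.1],[-0.02,0.01,0,0,-0.005,0.1]]' 0
python3 - <<'E'
from h import *
s=read_state();print(s["orientation"].round(4),s["ft_force"].round(2),s["moment"].round(3),s["joints"].round(2))
E
```

```text
time: 17.45
tcp_pos: [0.6511, -0.1694, 0.138]
orientation: [3.094, 0.002, 1.382]
ft_force: [-9.5, -3.7, 13.5]
gripper_width: 0.0074
[3.0937e+00 2.1000e-03 1.3816e+00] [-9.54 -3.74 13.53] [-0.875  2.193  0.803] [ 0.35  0.64 -0.29  1.56  0.22  0.92 -0.2 ]
```

The moment about z rose to 0.8 N m at 1.55 rad, which is the stop plus the play. I'll relax a little, release and lift.

```bash
python3 -m pendant '[[0,0,-0.05,0,0.003,-0.06],[0,0,-0.05,0,0.003,-0.06]]' 0
python3 -m pendant '[[0,0,0,0,0,0],[0,0,0,0,0,0],[0,0,0,0,0,0],[0,0,0,0,0,0],[0,0,0,0,0,0]]' 0.45
python3 -m pendant '[[0,0.03,-0.5,0,0,0],[0,0.1,-2,0,0,0],[0,0.2,-4,0,0,0],[0,0.35,-7,0,0,0],[0,0.5,-10,0.05,0,0],[0,0.5,-11,0.05,0,0],[0,0.5,-11,0.05,0,0]]' 0.45
python3 - <<'E'
from h import *
s=read_state();print(s["tcp_pos"].round(4),s["orientation"].round(4),s["ft_force"].round(2),s["joints"].round(2))
p=snapshot("wrist");save(p,"w13.png");A=snapshot("scene");save(A,"a13.png",(270,140,390,260),5)
E
```

```text
time: 17.65
tcp_pos: [0.6511, -0.1695, 0.138]
orientation: [3.094, 0.001, 1.445]
ft_force: [-5.9, -4.0, 7.2]
gripper_width: 0.0077
time: 18.15
tcp_pos: [0.6518, -0.1684, 0.1377]
orientation: [3.093, 0.0, 1.443]
ft_force: [0.0, 0.4, -0.8]
gripper_width: 0.0384
time: 18.85
tcp_pos: [0.6523, -0.1684, 0.2501]
orientation: [3.139, 0.0, 1.443]
ft_force: [0.6, 0.4, -0.4]
gripper_width: 0.0384
[ 0.6523 -0.1684  0.2501] [3.1394e+00 3.0000e-04 1.4433e+00] [ 0.58  0.44 -0.4 ] [ 0.36  0.57 -0.32  1.38  0.18  1.21 -0.1 ]
```

View pics/w13.png

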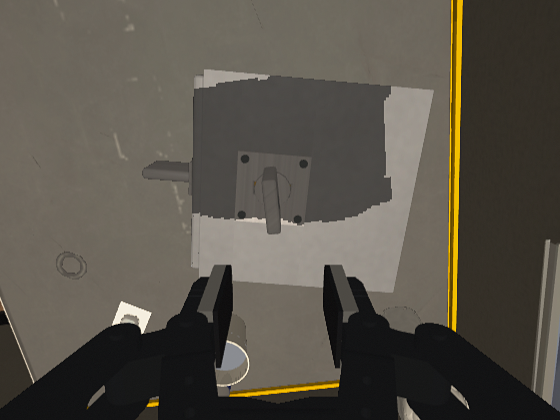

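View pics/a13.png

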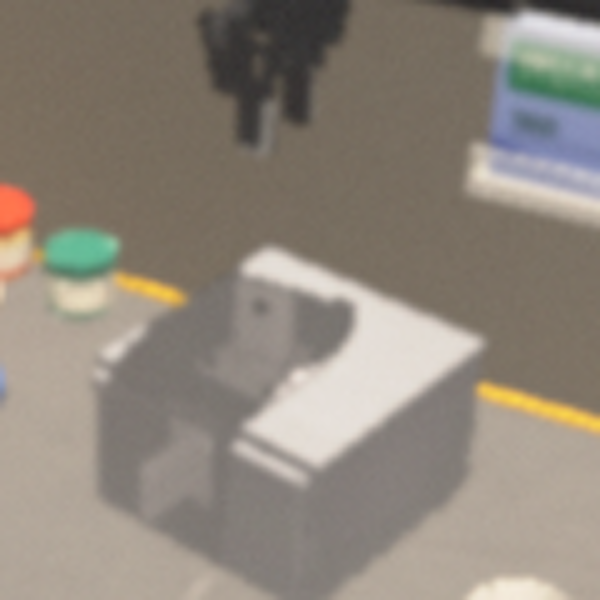

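```bash
python3 - <<'E'
from lk import *
p=snapshot("wrist");save(p,"c14.png",(225,140,325,245),6)
E
```

```text
(no output)
```

View pics/c14.png

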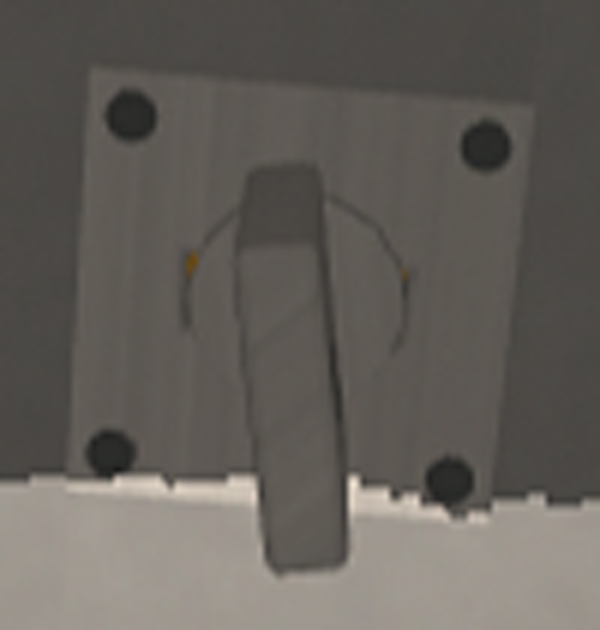

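```bash
python3 - <<'E'
from lk import *
p=snapshot("wrist");f=lambda x,y:(225+x/6-.4,140+y/6-.4)
quad(p,f,[(240,245),(318,243),(346,568),(271,572)],.18)
quad(p,f,[(90,68),(533,104),(490,518),(66,487)],.124)
L=Ro.from_euler('z',-.204)
c=np.array([.650,-.1695,.124]); print("pull",c+L.apply([-.093,0,-.038]), "fin outer end",c+L.apply([-.093-.022,0,-.018]))
# observed fin
p0=[onz(p,q,.106).round(4) for q in((143,170),(190,170),(143,176))];print(p0)
s=read_state();print(s["time"])
plan((c+L.apply([-.093,0,-.038]))*[1,1,0]+[0,0,.25],np.pi-.204)
E
```

```text
mean [ 0.6508 -0.1677  0.18  ] diag [ 0.6508 -0.1676  0.18  ] long 0.0391 -1.6141 cross 0.0087 -0.0841
mean [ 0.65   -0.1692  0.124 ] diag [ 0.6501 -0.169   0.124 ] long 0.0595 -1.7782 cross 0.06 -0.2053
pull [ 0.55892844 -0.15065932  0.086     ] fin outer end [ 0.53738463 -0.14620238  0.106     ]
[array([ 0.5394, -0.1422,  0.106 ]), array([ 0.5797, -0.1473,  0.106 ]), array([ 0.5381, -0.1474,  0.106 ])]
19.05
shift cm [ 0.59 -9.34 -0.28] rot [-0.0022 -0.0019 -1.4943] rows 10.0
```

```bash
python3 -m pendant '[[0.1,-1,-0.3,0,0,-0.15],[0.2,-2.5,-0.3,0,0,-0.3],[0.3,-4.5,-0.3,0,0,-0.45],[0.4,-6,-0.3,0,0,-0.6],[0.5,-8,-0.3,0,0,-0.75],[0.6,-9.3,-0.3,0,0,-0.9],[0.6,-9.3,-0.3,0,0,-1.05],[0.6,-9.3,-0.3,0,0,-1.2],[0.6,-9.3,-0.3,0,0,-1.35],[0.6,-9.3,-0.3,-0.002,-0.002,-1.494],[0.6,-9.3,-0.3,-0.002,-0.002,-1.494],[0.6,-9.3,-0.3,-0.002,-0.002,-1.494]]' 0.45
python3 - <<'E'
from h import *
s=read_state();print(s["joints"].round(2),s["tcp_pos"].round(4),s["orientation"].round(4))
p=snapshot("wrist");save(p,"w15.png")
E
```

```text
time: 20.25
tcp_pos: [0.5596, -0.1508, 0.2505]
orientation: [3.141, 0.0, 2.933]
ft_force: [0.2, 0.3, -0.4]
gripper_width: 0.0383
[ 0.64  0.46 -0.68  1.63  0.31  1.15  1.25] [ 0.5596 -0.1508  0.2505] [3.1415e+00 4.0000e-04 2.9326e+00]
```

View pics/w15.png

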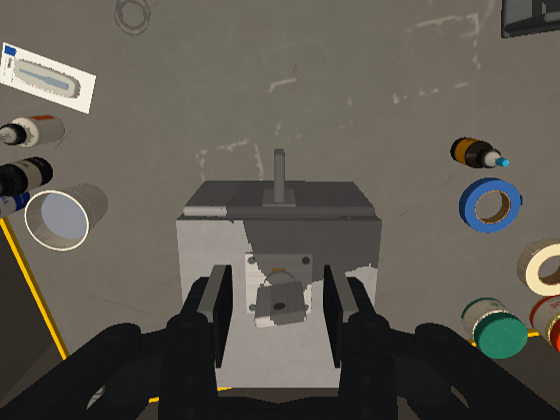

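```bash
python3 - <<'E'
from lk import *
p=snapshot("wrist");save(p,"c16.png",(240,135,320,215),7)
L=Ro.from_euler('z',-.204);c=np.array([.650,-.1695,.124])
for q in ((279.3,150),(279,190)): X=onz(p,q,.106);print(X.round(4),L.inv().apply(X-c).round(4))
plan([.5589,-.1507,.066],np.pi-.204)
E
```

```text
[ 0.5342 -0.1439  0.106 ] [-0.1186  0.0016 -0.018 ]
[ 0.5688 -0.1514  0.106 ] [-0.0831  0.0013 -0.018 ]
shift cm [ 0.1  -0.02 18.48] rot [-0.0001  0.0008 -0.0039] rows 3.7
```

View pics/c16.png

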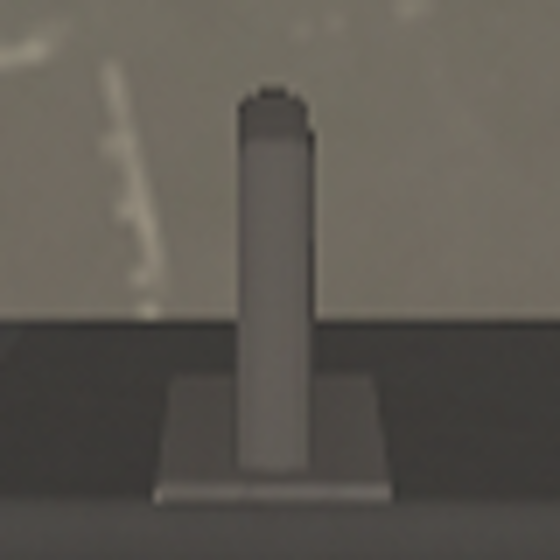

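```bash
python3 -m pendant '[[0.1,0.1,5,0,0,0],[0.1,0.1,10,0,0,0],[0.1,0.1,14,0,0,0],[0.1,0.1,17,0,0,0],[0.1,0.1,18.5,0,0,0],[0.1,0.1,18.5,0,0,0]]' 0.45
python3 -m pendant '[[0,0,0,0,0,0],[0,0,0,0,0,0],[0,0,0,0,0,0],[0,0,0,0,0,0],[0,0,0,0,0,0],[0,0,0,0,0,0]]' 0
python3 - <<'E'
from h import *
p=snapshot("wrist");save(p,"w17.png")
E
```

```text
time: 20.95
tcp_pos: [0.5586, -0.1492, 0.0647]
orientation: [-3.142, -0.001, 2.936]
ft_force: [-0.5, 0.4, 1.2]
gripper_width: 0.0381
time: 21.55
tcp_pos: [0.5603, -0.1498, 0.0678]
orientation: [-3.141, 0.004, 2.937]
ft_force: [-0.4, -0.2, 7.5]
gripper_width: 0.0069
```

View pics/w17.png

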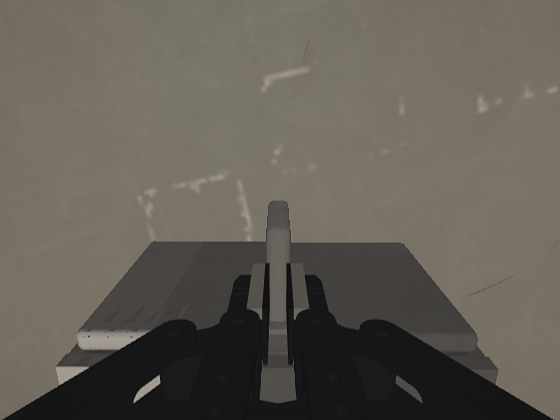

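```bash
python3 -m pendant '[[0.3,0,0,0,0,0],[0.8,0,0,0,0,0],[1.4,0,0,0,0,0],[2,0,0,0,0,0],[2.5,0,0,0,0,0]]' 0
```

```text
time: 22.1
tcp_pos: [0.5361, -0.1446, 0.0678]
orientation: [-3.141, 0.005, 2.937]
ft_force: [2.1, 1.1, 4.8]
gripper_width: 0.0072
```

```bash
python3 -m pendant '[[0.7,0,0,0,0,0],[1.5,0,0,0,0,0],[2.4,0,0,0,0,0],[3.3,0,0,0,0,0],[4.2,0,0,0,0,0],[5,0,0,0,0,0],[5.6,0,0,0,0,0],[6.1,0,0,0,0,0],[6.4,0,0,0,0,0],[6.4,0,0,0,0,0]]' 0
```

```text
time: 23.1
tcp_pos: [0.4736, -0.1311, 0.0677]
orientation: [3.142, 0.005, 2.937]
ft_force: [0.1, 4.9, 11.9]
gripper_width: 0.0071
```

```bash
python3 -m pendant '[[0.1,0,0,0,0,0],[0.1,0,0,0,0,0],[0.1,0,0,0,0,0]]' 0
python3 -m pendant '[[0.1,0,0,0,0,0],[0.1,0,0,0,0,0],[0.1,0,0,0,0,0],[0.1,0,0,0,0,0],[0.1,0,0,0,0,0]]' 0.45
python3 -m pendant '[[0.1,0,-0.5,0,0,0],[0.1,0,-2,0,0,0],[0.1,0,-5,0,0,0],[0.1,0,-9,0,0,0],[0.1,0,-13,0,0,0],[0.1,0,-17,0,0,0],[0.1,0,-20,0,0,0],[0.1,0,-20,0,0,0]]' 0.45
python3 - <<'E'
from h import *
p=snapshot("wrist");save(p,"w18.png");A=snapshot("scene");save(A,"a18.png");B=snapshot("side");save(B,"b18.png")
s=read_state();print(s["ft_force"].round(2))
E
```

```text
time: 23.4
tcp_pos: [0.473, -0.131, 0.0677]
orientation: [3.141, 0.005, 2.937]
ft_force: [0.5, 3.9, 10.9]
gripper_width: 0.0073
time: 23.9
tcp_pos: [0.4702, -0.1311, 0.0659]
orientation: [-3.141, 0.001, 2.937]
ft_force: [0.3, -0.2, -0.3]
gripper_width: 0.0387
time: 24.7
tcp_pos: [0.4705, -0.1309, 0.2698]
orientation: [-3.141, 0.007, 2.937]
ft_force: [-0.9, -0.0, -0.4]
gripper_width: 0.0383
[ 0.29  0.96 -0.38]
```

View pics/w18.png

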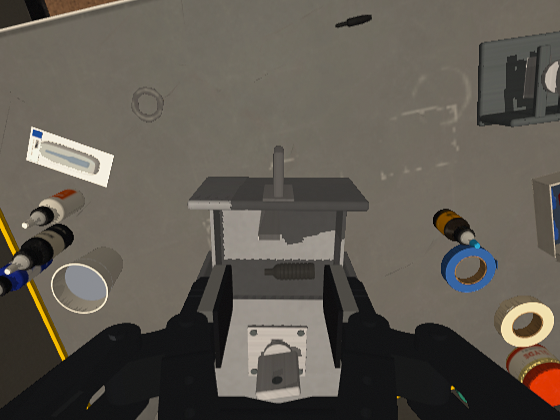

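View pics/b18.png

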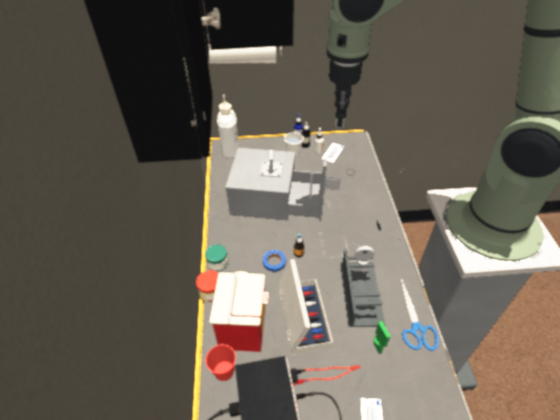

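View pics/a18.png

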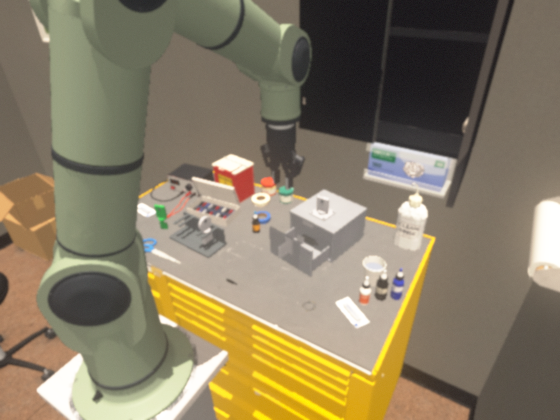

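```bash
python3 - <<'E'
from lk import *
p=snapshot("wrist");save(p,"c19.png",(240,135,320,215),7);save(p,"c20.png",(230,310,330,410),6)
L=Ro.from_euler('z',-.204);c=np.array([.650,-.1695,.124])
for q in ((279,152.5),(279,200)): X=onz(p,q,.106);print(L.inv().apply(X-c).round(4))
B=snapshot("side");print([(round(r["conf"],2),r["location"]) for r in outline_of(B,"spare_key_bow")])
E
```

```text
[-0.2073  0.0023 -0.018 ]
[-0.1628  0.0024 -0.018 ]
[(0.69, [361.4, 254.5])]
```

View pics/c19.png

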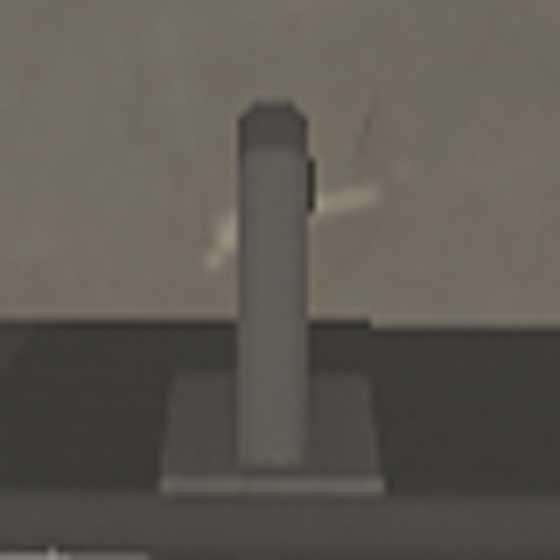

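View pics/c20.png

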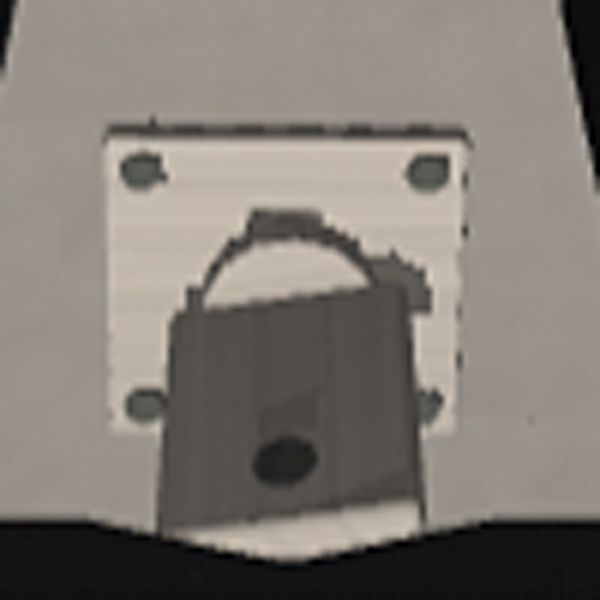

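The fin has moved from about 115–119 mm to about 207 mm in front of the keyhole, so the drawer is open by about 89–92 mm. The key is seated and turned, the spare hangs where it was, and the arm is clear.

```bash
python3 - <<'E'
from h import *
print(sign_off())
E
```

```text
the job is handed in; nothing more can be done
None
```

I took the square-bowed key from the rack, pushed it home in the lock, turned it clockwise to its stop, pulled the drawer open and handed the job in. It took about 25 s of the 64 s allowed; `sign_off` gives no verdict.

**Last checks**
- **Key home:** the collar bore on the plate at 16 N, at the height the given sizes predict.
- **Barrel:** the turning moment rose to 0.8 N m at the stop. After release the bow stands about 1.41 rad from the slot line. Allowing for play, that puts the barrel at 1.26 rad or more, past the 1.15 needed.
- **Drawer:** it is open about 0.09 m by the camera, and 0.0885 m by how far the arm travelled.
- **Surroundings:** the round-bowed key still hangs in its fork. The bystanders that show in the last pictures look unmoved, but I did not measure them again. The gripper hangs clear, with no force on it.

**What did not go as planned**
- **Tilted grip:** the key sat about 0.05 rad off in the grip, so I tilted the tool to bring it upright before inserting it.
- **Wrong way round:** I misjudged the last joint's direction and began a half turn that ran up to its 2.52 rad limit in free air, touching nothing. I turned back and went on from there.

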